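# Get the sold trinket box out from behind the display vessels

### The arm

A 6-joint arm with a two-finger parallel gripper is mounted at the origin on the work surface. World frame = base frame: x ahead of the robot, y to its left, z up, the work surface at z = 0. Lengths are in m, angles in rad, forces in N, time in s.
With the tool pointing down it reaches from about 0.275 to 0.75 m from the base axis. Payload 10.2 kg.
Tool frame: the origin (TCP) lies midway between the tips of the shut fingers; the grasp point (between the pads) lies manip.hold_point_z behind it (manip.hold_point_z is the distance from the TCP to the grasp point, in m); z points along the fingers, y is the direction in which the jaws open and shut (so a half turn about z gives the same grasp; the last joint's range is limited). The gripper opens to 85 mm and grips with 20 to 120 N. Pads are 22 mm wide; open, the fingers measure 114 mm over their backs; the gripper's body (76 mm by 85 mm) begins 54 mm behind the grasp point. The pads swing forward as they close: fully open they stand 13 mm farther back than shut.
Start: joints at [-1.355, 0.313, 1.498, -0, 1.331, -0.223], TCP at [0.223, -0.475, 0.231] pointing down, gripper open.
Joint ranges: [-2.94, 2.94], [-0.97, 2.17], [0.19, 2.56], [-1.23, 4.37], [0.02, 3.11], [-2.88, 2.88]. Speed limits (rad/s): [2.39, 2.39, 3.01, 3.14, 3.14, 3.14].

### API

Orientations are given as a unit quaternion [x, y, z, w].
In Python, from bench import readout, viewer, ticket, nets, manip gives the robot as it stands.
- The arm moves only by the shell command python3 -m crank 'ROWS' [OPENING] [FORCE]. ROWS is JSON, one flat list of numbers, 4 for each row, row after row: the shift along the world's x, y, z in mm, then the turn about the world's z in degrees. In form: [x, y, z, twist, x, y, z, twist, ...]. A call has 1 to 12 rows; each row shifts and turns the commanded pose from where the row before left it; what a row does not reach is not made up. A row lasts 1/10 s, in which the tool goes at most 50 mm and 8.59 degrees, less where a joint would pass 70% of its speed; a pose out of reach is approached as far as the arm can. A call is refused whole if a number of a shift passes 50 or a number of a turn 8.59, either way. A call with a gripper value outside its range is refused whole. OPENING is the opening, from 0 (shut) to 1 (fully open), set as the call begins (- or left out, the last holds). The fingers move at their own pace and stop on an object; FORCE is the grip in N (left out, the last holds). Time passes only in rows, so rows that do not move let the fingers close. It gives the time, the measured TCP pose, the force and the opening at its end, in the units of the state.
- readout.get_state(): the state, without advancing time (a new reading comes with each control period).
- viewer.read_camera(name): name is "scene" or "top" or "wrist"; returns a dict with "color" (400x640x3 uint8, red, green, blue), "vertical_fov" (degrees; the focal length in pixels is half the picture's height over the tangent of half this angle, whatever the lens; pixels are square), "cx", "cy" (the principal point, pixels), "position" and "rotation" of the camera in the world; the wrist camera has in their place "mount" (4x4, takes a point from camera to tool coordinates, whose origin is the TCP and whose axes are the flange's). Camera axes: x right, y up, looking along -z (the intrinsics and any distortion apply to the point x, -y, -z); pixel columns grow to the right and rows downward; lengths in m; the calibration is good to about 2 mm. A picture is of the moment at which its call begins: read the wrist's pose just before it. There is no depth.
- ticket.sign_off(): hands the job in, once; it reports no verdict.
Trained networks look in a picture, given as the dict that the camera call returned (one of the last four; its "shot" number tells which), for a name from the list of things; names that differ only in an ending like _2 or _b are one class to them, and where a whole thing is asked for, a point or a joint stands for the part that bears it (a point fixed in the world has none). Each returns a list of dicts, best first, with "p" (0 to 1); they miss things now and then, are a little off and sometimes report something else, mostly with a low value. They report only what shows in the picture. A call takes as long as a camera call.
- nets.boxes_of(picture, label): "rect" ([centre column, centre row, width, height] in pixels, round what is visible of it).
The state is a dict: "time": time; "joint_positions": joint angles; "dq": joint speeds; "joint_torque": joint torques, N m; "position": TCP position; "eef_rot": TCP orientation; "force": force on the tool from outside, world axes, zero at the start; "ft_torque": the same for the moment, N m; "grip_width": finger opening in m.
Only numpy, scipy, OpenCV 4.12 (cv2) and the standard library are available. Lean on these libraries where they do the work, as an engineer would, in place of code of your own. Each camera call takes 0.05 s, during which the arm holds its last target.

### The job

The little brass trinket box in the thrift-shop display is sold, but the red tin, the blue vase and the yellow jar stand close around it: first clear all three onto the serving tray at the side, standing upright and well inside the rim, and leave the brass box where it is meanwhile. Then fetch the brass box and set it upright in the middle of the cork pad. Then put each vessel back, upright and centred on the coaster of its own colour, never letting the vessels or the box topple and without shoving the other wares about.

Things in the scene. Friction and masses are not known exactly. Their poses are not given: they have to be found in the camera images.
- tin_red_center (a point): Red tin with a steel lid and small steel knob. Body a plain upright cylinder 54 mm across up to 80 mm, 100 mm tall in all, 0.15 to 0.42 kg. This point is its centre, on its axis, 50 mm above its foot; z up. The brass box beside it is 34 mm tall and about 15 mm away: grip a little above the centre to stay clear of it.
- vase_blue_center (a point): Blue ceramic vase with a short narrow neck. Body a plain upright cylinder 54 mm across up to 80 mm, 100 mm tall in all, 0.15 to 0.42 kg. This point is its centre, on its axis, 50 mm above its foot; z up. The brass box beside it is 34 mm tall and about 15 mm away: grip a little above the centre to stay clear of it.
- jar_yellow_center (a point): Yellow storage jar with a dark wooden lid. Body a plain upright cylinder 54 mm across up to 80 mm, 100 mm tall in all, 0.15 to 0.42 kg. This point is its centre, on its axis, 50 mm above its foot; z up. The brass box beside it is 34 mm tall and about 15 mm away: grip a little above the centre to stay clear of it.
- brass_box_center (a point): Low round brass trinket box, the thing sold: 44 mm across, 34 mm tall (straight sides up to 27 mm, then a shallow dome), about 0.1 to 0.25 kg. It stands directly on the display board, hemmed in by the three vessels. This point is its centre, 17 mm above its foot; z up.
- coaster_red: Fixed flat red disc, 66 mm across and 3 mm thick, on the display board: the place of the red vessel, which stands on it at the start (a red rim shows round it). Origin at the centre of its underside, z up; its top is 3 mm above that.
- coaster_blue: Fixed flat blue disc, 66 mm across and 3 mm thick, on the display board: the place of the blue vessel, which stands on it at the start (a blue rim shows round it). Origin at the centre of its underside, z up; its top is 3 mm above that.
- coaster_yellow: Fixed flat yellow disc, 66 mm across and 3 mm thick, on the display board: the place of the yellow vessel, which stands on it at the start (a yellow rim shows round it). Origin at the centre of its underside, z up; its top is 3 mm above that.
- display: Fixed white board, 200 mm (its x) by 240 mm (its y), 18 mm thick; rail 22 mm high on its far (+x) edge. Origin at the centre of its underside. Brass box near (20, 0) mm in its frame; coasters at (-44, 0), (20, 64), (20, -64) mm, which colour where varies. A terracotta egg cup (26 mm tall) and a green glass dish stand on its front corners, near (-77, 95) and (-77, -95) mm.
- tray: Fixed shallow serving tray, white with a green floor, 320 mm (its x) by 160 mm (its y), floor 4 mm above the table, rim 12 mm high and 4 mm thick: the side area. It lies to the left or to the right of the display board. Origin at the centre of its underside.
- pad: Fixed square cork pad, 120 mm by 120 mm, 6 mm thick, on the other side of the display board from the tray; a pile of books (42 mm high) lies on its robot side and a white mug beyond it, both about 140 mm from its middle. Origin at the centre of its underside.

How it is judged:
On the way, in this order (a step that is already met when the one before it is completed fails the run):
1. all three vessels stand released in the tray, their axes at least 25 mm inside its edges, and the brass box is still in its place on the display board (within 25 mm of where it started) (x of tin_red_center in the frame of tray between -0.135 and 0.135 m and y of tin_red_center in the frame of tray between -0.055 and 0.055 m and z of each of tin_red_center, vase_blue_center, jar_yellow_center in the frame of tray below 0.062 m and angle between each of tin_red_center, vase_blue_center, jar_yellow_center's own z axis and vertical below 0.1 rad and linear speed of each of tin_red, vase_blue, jar_yellow below 0.03 m/s and contact force between the fingers and tin_red below 0.1 N and x of vase_blue_center in the frame of tray between -0.135 and 0.135 m and y of vase_blue_center in the frame of tray between -0.055 and 0.055 m and contact force between the fingers and vase_blue below 0.1 N and x of jar_yellow_center in the frame of tray between -0.135 and 0.135 m and y of jar_yellow_center in the frame of tray between -0.055 and 0.055 m and contact force between the fingers and jar_yellow below 0.1 N and distance of brass_box_center from where it was at the start of the episode below 0.025 m), for 0.2 s.
2. the brass box stands released in the middle of the cork pad while all three vessels still stand in the tray (horizontal distance between brass_box_center and pad below 0.015 m and z of brass_box_center in the frame of pad below 0.03 m and angle between each of brass_box_center, tin_red_center, vase_blue_center, jar_yellow_center's own z axis and vertical below 0.1 rad and linear speed of brass_box below 0.02 m/s and contact force between the fingers and brass_box below 0.1 N and x of tin_red_center in the frame of tray between -0.135 and 0.135 m and y of tin_red_center in the frame of tray between -0.055 and 0.055 m and z of each of tin_red_center, vase_blue_center, jar_yellow_center in the frame of tray below 0.062 m and linear speed of each of tin_red, vase_blue, jar_yellow below 0.03 m/s and contact force between the fingers and tin_red below 0.1 N and x of vase_blue_center in the frame of tray between -0.135 and 0.135 m and y of vase_blue_center in the frame of tray between -0.055 and 0.055 m and contact force between the fingers and vase_blue below 0.1 N and x of jar_yellow_center in the frame of tray between -0.135 and 0.135 m and y of jar_yellow_center in the frame of tray between -0.055 and 0.055 m and contact force between the fingers and jar_yellow below 0.1 N), for 0.2 s.
At the end, for the whole second after the job is handed in: Each vessel upright (0.1 rad) and at rest on the coaster of its own colour, within 12 mm of its middle; the brass box upright and at rest on the cork pad, within 15 mm of its middle; fingers touch nothing (horizontal distance between tin_red_center and coaster_red below 0.012 m and z of tin_red_center in the frame of coaster_red below 0.06 m and angle between each of tin_red_center, vase_blue_center, jar_yellow_center, brass_box_center's own z axis and vertical below 0.1 rad and linear speed of each of tin_red, vase_blue, jar_yellow, brass_box below 0.02 m/s and horizontal distance between vase_blue_center and coaster_blue below 0.012 m and z of vase_blue_center in the frame of coaster_blue below 0.06 m and horizontal distance between jar_yellow_center and coaster_yellow below 0.012 m and z of jar_yellow_center in the frame of coaster_yellow below 0.06 m and horizontal distance between brass_box_center and pad below 0.015 m and z of brass_box_center in the frame of pad below 0.03 m and contact force between the fingers and anything else below 0.1 N).
It fails at once if a vessel or the brass box is toppled (tilted more than 0.6 rad) (angle between any of tin_red_center, vase_blue_center, jar_yellow_center, brass_box_center's own z axis and vertical above 0.6 rad).
It fails at once if any other loose ware on the board or table is shoved more than 30 mm from its place (distance of any of egg_cup, salt_dish, mug, books, bowl, pot, glass_bottle from where it was at the start of the episode above 0.03 m).
It also fails if it takes over 131 s, if anything falls off the work surface, if the arm or the gripper's body presses on something with over 40 N, if the wrist force passes 120 N, or if a joint passes its speed limit or range.

## Working session

There is one attempt and no reset: what is moved stays moved. The work goes in short steps, Python scripts to look and compute and a shell command to move; the robot and the scene stay as the last step left them, time stands still between calls to the robot, and variables do not carry over. Pictures are saved under pics/ and viewed, and the job is handed in when it is done.

```bash
ls; mkdir -p pics
python3 - <<'E'
from bench import readout, viewer, nets, manip
import cv2
print(readout.get_state(), manip.hold_point_z)
for n in ("scene","top","wrist"):
    p=viewer.read_camera(n)
    cv2.imwrite(f"pics/a_{n}.png",p["color"][:,:,::-1])
    print(n,{k:v for k,v in p.items() if k!="color"})
    for l in ["tin_red_center","vase_blue_center","jar_yellow_center","brass_box_center","tray","pad","display","coaster_red","coaster_blue","coaster_yellow"]:
        print(l,[(round(d["p"],2),[round(x) for x in d["rect"]]) for d in nets.boxes_of(p,l)[:2]])
E
```

```text
pics
{'time': 0.0, 'joint_positions': array([-1.35538062e+00,  3.13472839e-01,  1.49846004e+00, -1.24351291e-05,
        1.33099965e+00, -2.23392254e-01]), 'dq': array([ 7.37462065e-04,  1.10657361e-03,  5.87387425e-06, -8.94854062e-04,
        2.18408023e-03, -5.52899097e-04]), 'joint_torque': array([ 1.18963326e-03, -4.12261927e+01, -2.59747195e+01, -1.19819920e-04,
        4.01067431e-03,  1.45257280e-05]), 'position': array([ 0.22298343, -0.47499956,  0.23071475]), 'eef_rot': array([ 9.76026804e-01,  2.17649324e-01, -3.36673573e-06, -6.69954753e-04]), 'force': array([-0.20657984, -0.54808146, -0.56037893]), 'ft_torque': array([-0.03345058, -0.01900998,  0.02392297]), 'grip_width': 0.08544911486141503} 0.0187
scene {'vertical_fov': 56.60973319031544, 'cx': 324.08627974539075, 'cy': 199.76510681958362, 'position': array([1.08604167, 0.27722919, 0.5007141 ]), 'rotation': array([0.23547146, 0.4059685 , 0.75369306, 0.46009731]), 'shot': 1}
tin_red_center [(0.86, [338, 237, 29, 60])]
vase_blue_center [(0.95, [334, 197, 30, 30])]
jar_yellow_center [(0.65, [290, 210, 27, 54])]
brass_box_
[... 941 characters left out ...]
 [321, 215, 33, 13])]
coaster_yellow [(0.58, [354, 192, 29, 24])]
wrist {'vertical_fov': 69.72332596904161, 'cx': 322.7552742081199, 'cy': 201.29709155638483, 'mount': array([[ 3.72326100e-04,  9.48636373e-01,  3.16368289e-01,
         8.12412601e-02],
       [ 9.99999616e-01, -6.04004539e-04,  6.34244092e-04,
        -1.05696142e-03],
       [ 7.92754897e-04,  3.16367931e-01, -9.48636234e-01,
        -1.42508713e-01],
       [ 0.00000000e+00,  0.00000000e+00,  0.00000000e+00,
         1.00000000e+00]]), 'shot': 3}
tin_red_center []
vase_blue_center []
jar_yellow_center []
brass_box_center []
tray [(0.71, [239, 39, 170, 78])]
pad []
display []
coaster_red []
coaster_blue []
coaster_yellow []
```

View pics/a_scene.png

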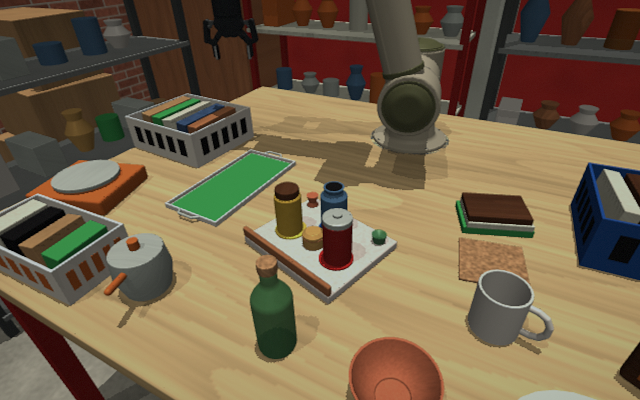

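View pics/a_top.png

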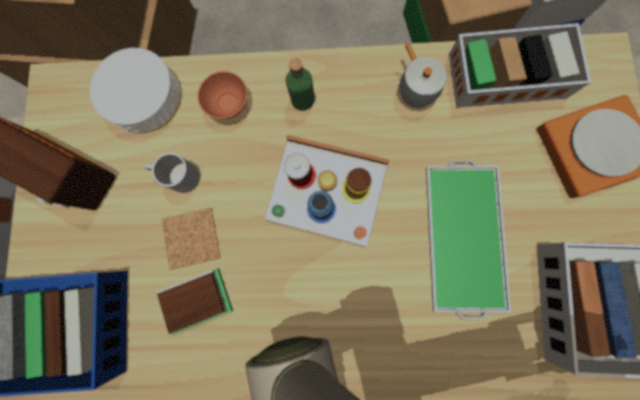

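View pics/a_wrist.png

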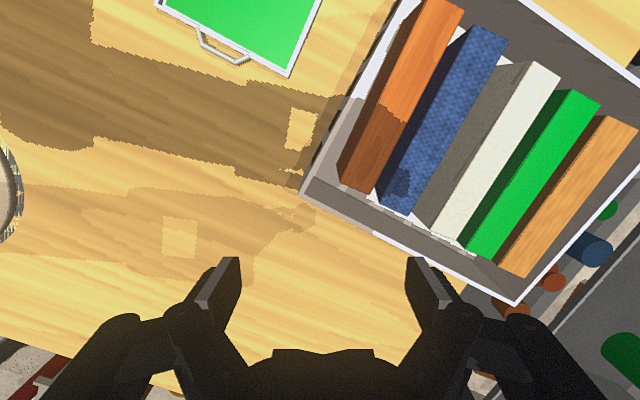

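Top view: display around (327,191) px, tray on the robot's right at (468,240), pad on its left at (191,238). Red is at (298,169), yellow at (358,183), blue at (321,207), and brass at (328,180).

```bash
cat > h.py <<'E'
import numpy as np, cv2
from scipy.spatial.transform import Rotation as R
from bench import readout, viewer, nets, manip
def cam(p,st=None):
    f=200/np.tan(np.radians(p["vertical_fov"]/2))
    if "mount" in p:
        T=np.eye(4);T[:3,:3]=R.from_quat(st["eef_rot"]).as_matrix();T[:3,3]=st["position"]
        M=T@p["mount"];return f,p["cx"],p["cy"],M[:3,3],M[:3,:3]
    return f,p["cx"],p["cy"],p["position"],R.from_quat(p["rotation"]).as_matrix()
def bp(c,uv,z):
    f,cx,cy,o,Rm=c
    d=Rm@np.array([(uv[0]-cx)/f,-(uv[1]-cy)/f,-1]);return o+d*(z-o[2])/d[2]
def pj(c,X):
    f,cx,cy,o,Rm=c
    q=Rm.T@(np.asarray(X)-o);return np.array([cx+f*q[0]/-q[2],cy-f*q[1]/-q[2]])
def rot2(a):return np.array([[np.cos(a),-np.sin(a)],[np.sin(a),np.cos(a)]])
def shoot(n):
    st=readout.get_state();p=viewer.read_camera(n);return p,cam(p,st),st
E
python3 - <<'E'
from h import *
p,c,_=shoot("top")
im=p["color"]; hsv=cv2.cvtColor(im,cv2.COLOR_RGB2HSV)
print("camrot\n",c[4].round(3))
m=((hsv[:,:,0]>50)&(hsv[:,:,0]<75)&(hsv[:,:,1]>120)).astype(np.uint8);m[:,:420]=0;m[:,515:]=0
ct=max(cv2.findContours(m,0,2)[0],key=cv2.contourArea)
pts=np.array([bp(c,q[0],0.004)[:2] for q in ct],np.float32)
print("tray",cv2.minAreaRect(pts))
print("pad",bp(c,(191,238.5),.006))
for n,uv,z in [("red",(298,161),.121),("yel",(358,176),.121),("blue",(319.5,201),.121),("brass",(327.5,180),.05)]: print(n,bp(c,uv,z))
for n,uv in [("c far-l",(290,143)),("far r",(387,161)),("near r",(367,243)),("near l",(267,218))]: print(n,bp(c,uv,.018))
b=cv2.resize(im[120:260,140:400],None,fx=3,fy=3,interpolation=cv2.INTER_CUBIC);cv2.imwrite("pics/b.png",b[:,:,::-1])
E
```

```text
camrot
 [[-0.029  0.985 -0.171]
 [-0.998 -0.037 -0.043]
 [-0.048  0.169  0.984]]
tray ((0.4696091413497925, -0.31594622135162354), (0.1351562887430191, 0.29507020115852356), 88.68604278564453)
pad [0.48410094 0.30693942 0.006     ]
red [0.62631191 0.0453273  0.121     ]
yel [ 0.590448   -0.07399209  0.121     ]
blue [0.54288018 0.00427975 0.121     ]
brass [ 0.59981379 -0.01210065  0.05      ]
c far-l [0.69856431 0.07304227 0.018     ]
far r [ 0.64570429 -0.14940654  0.018     ]
near r [ 0.46102683 -0.09408403  0.018     ]
near l [0.5240966  0.12827377 0.018     ]
```

View pics/b.png

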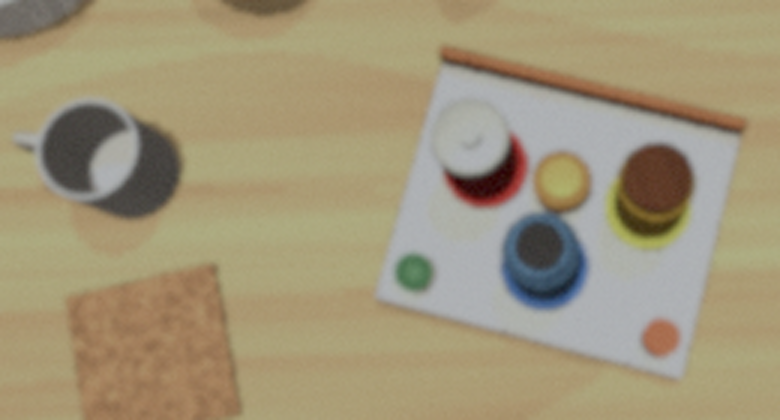

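```bash
python3 -m crank '[20,40,20,0,29,40,10,0,29,40,10,0,29,40,10,0,29,40,10,0,29,40,10,0,29,40,0,0,29,40,0,0,29,40,0,0,29,40,0,0,29,40,0,0,29,35,0,0]'; python3 -m crank '[20,10,0,0,20,0,0,0,10,0,0,0,0,0,0,0,0,0,0,0]'
python3 - <<'E'
from h import *
p,c,st=shoot("wrist")
print(st["position"],st["time"])
cv2.imwrite("pics/w1.png",p["color"][:,:,::-1])
for l in ["tin_red_center","vase_blue_center","jar_yellow_center","brass_box_center","tray","pad","display","coaster_red","coaster_blue","coaster_yellow"]:
        print(l,[(round(d["p"],2),[round(x) for x in d["rect"]]) for d in nets.boxes_of(p,l)[:2]])
E
```

```text
time: 2.9
position: [0.5617, 0.0004, 0.301]
eef_rot: [0.976, 0.218, 0.0, 0.0]
force: [-0.1, -1.6, 1.7]
grip_width: 0.0853
time: 3.4
position: [0.6106, 0.0081, 0.3007]
eef_rot: [0.976, 0.218, -0.0, -0.0]
force: [-0.8, -0.2, 0.6]
grip_width: 0.0854
[0.61057677 0.00807239 0.30073343] 3.4
tin_red_center [(0.69, [294, 154, 47, 54]), (0.2, [109, 149, 83, 94])]
vase_blue_center [(0.74, [301, 217, 38, 62]), (0.44, [456, 289, 176, 148])]
jar_yellow_center [(0.78, [370, 212, 52, 57])]
brass_box_center [(0.71, [332, 176, 31, 32]), (0.63, [306, 142, 43, 38])]
tray [(0.89, [457, 290, 177, 148]), (0.53, [294, 153, 46, 54])]
pad [(0.67, [108, 149, 85, 94])]
display [(0.88, [329, 170, 203, 193])]
coaster_red [(0.73, [304, 142, 43, 39])]
coaster_blue [(0.75, [307, 198, 44, 30])]
coaster_yellow [(0.79, [363, 199, 41, 38]), (0.67, [306, 196, 42, 24])]
```

View pics/w1.png

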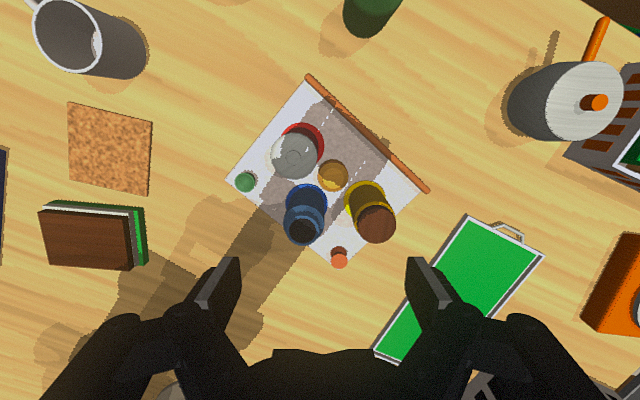

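The wrist view shows the board centred near (329,170), with red (294,154), brass (332,176), yellow (370,212) and blue (301,217); pad at (108,149). I'll zoom in for accurate corners.

Run:
```python
from h import *
im=cv2.imread("pics/w1.png")
cv2.imwrite("pics/w1b.png",cv2.resize(im[70:275,215:440],None,fx=3.5,fy=2.9,interpolation=cv2.INTER_CUBIC))
cv2.imwrite("pics/w1c.png",cv2.resize(im[90:210,50:170],None,fx=5,fy=5,interpolation=cv2.INTER_CUBIC))
```

```text
(no output)
```

View pics/w1b.png

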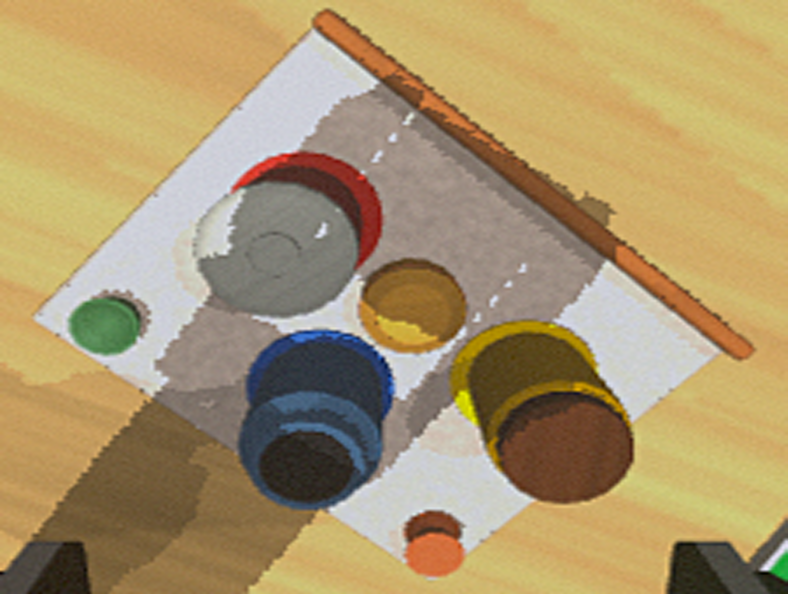

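View pics/w1c.png

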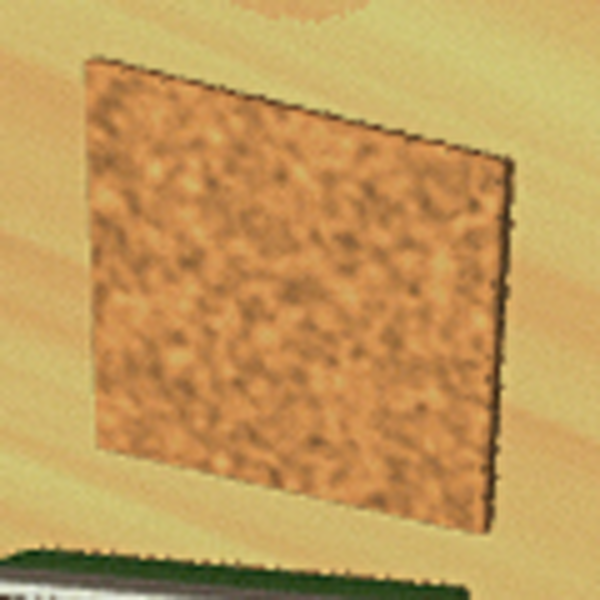

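```bash
cat > fit.py <<'E'
from h import *
from scipy.optimize import least_squares
st={"eef_rot":readout.get_state()["eef_rot"],"position":readout.get_state()["position"]}
p=viewer.read_camera("wrist");c=cam(p,st)
Z=lambda a:[(x/3.5+215-.35,y/2.9+70-.35) for x,y in a]
P=lambda a,z:np.array([bp(c,q,z)[:2] for q in a])
L=P(Z([(36,318),(100,251),(240,106),(313,30)]),.018)
F=P(Z([(36,318),(160,392),(330,512),(395,558)]),.018)
Rt=P(Z([(718,350),(640,405),(530,505)]),.018)
red=P(Z([(233,190),(300,153),(350,172),(383,215),(365,265)]),.021)
blu=P(Z([(248,385),(262,350),(320,331),(380,356),(393,390)]),.021)
yel=P(Z([(452,385),(470,345),(520,322),(575,333),(597,362)]),.021)
def res(v):
    Rm=rot2(v[2]);T=lambda q:(q-v[:2])@Rm
    r=[T(L)[:,1]-.12,T(F)[:,0]+.1,T(Rt)[:,1]+.12]
    for q,k in((red,(.02,.064)),(blu,(-.044,0)),(yel,(.02,-.064))): r.append(np.linalg.norm(T(q)-k,axis=1)-.033)
    return np.concatenate(r)
s=least_squares(res,[.58,-.01,-.25]);v=s.x
print("display",v,"res mm",(s.fun*1000).round(1))
for n,k in(("red",(.02,.064)),("blue",(-.044,0)),("yel",(.02,-.064)),("brass",(.02,0))): print(n,v[:2]+rot2(v[2])@k)
def circ(q):
    return least_squares(lambda w:np.linalg.norm(q-w,axis=1)-.033,q.mean(0)).x
print("free coasters",circ(red),circ(blu),circ(yel))
pad=P([(67.2,101.6),(151.8,121.6),(147.2,196.2),(69.2,179)],.006)
print("pad",pad.mean(0),[np.linalg.norm(pad[i]-pad[i-1]) for i in range(4)])
# brass top dome apex/edge: straight-edge circle at z=.045
br=P(Z([(413,258),(467,300),(358,305),(410,353)]),.04);print("brass~",br.mean(0))
for n,q,z in(("redlid",(275,248),.106),("bluemouth",(307,466),.121),("yellid",(566,445),.121)):print(n,P(Z([q]),z))
hsv=cv2.cvtColor(p["color"],cv2.COLOR_RGB2HSV)
m=((hsv[:,:,0]>50)&(hsv[:,:,0]<75)&(hsv[:,:,1]>150)).astype(np.uint8);m[:210,:]=0
ct=max(cv2.findContours(m,0,2)[0],key=cv2.contourArea);print(cv2.approxPolyDP(ct,4,True)[:,0].tolist())
E
python3 fit.py
```

```text
display [ 0.5842298  -0.00738517 -0.28555182] res mm [-1.8 -1.6 -1.7 -1.6  2.5  5.6  1.3 -0.5  3.   6.2  1.1 -0.6 -1.2 -3.4
 -0.4  1.2 -0.2  0.7 -1.  -1.3 -1.4 -0.3 -1.5 -1.4 -0.5 -0.7]
red [0.62144789 0.04838949]
blue [0.54201152 0.00500905]
yel [ 0.58539196 -0.07442732]
brass [ 0.60341993 -0.01301891]
free coasters [0.61907895 0.04804306] [0.54091187 0.00549313] [ 0.58427094 -0.07532411]
pad [0.48627484 0.3094174 ] [np.float64(0.11820943444885289), np.float64(0.119941134783359), np.float64(0.11858576575285726), np.float64(0.12015880884364535)]
brass~ [ 0.60443246 -0.00864679]
redlid [[0.61893842 0.05171707]]
bluemouth [[0.54190208 0.00474997]]
yellid [[ 0.58891517 -0.07270135]]
[[468, 221], [435, 267], [463, 301], [484, 316], [535, 255]]
```

```bash
python3 -m crank '[-14,-1,-25,-8.3,-14,-1,-25,-8.3,-14,-1,-25,-8.3,-14,0,-25,-8.3,-13,0,-25,-8.4,0,0,0,0,0,0,0,0]' 1 40
python3 - <<'E'
from h import *
p,c,st=shoot("wrist"); print(st["position"],R.from_quat(st["eef_rot"]).as_matrix()[:,1],st["joint_positions"])
cv2.imwrite("pics/w2.png",p["color"][:,:,::-1])
E
```

```text
time: 4.7
position: [0.5426, 0.005, 0.1769]
eef_rot: [0.99, -0.141, 0.001, 0.0]
force: [0.3, -0.4, 0.6]
grip_width: 0.0856
[0.5425727  0.00498773 0.17688902] [-2.79673464e-01 -9.60095166e-01 -1.57780345e-04] [-2.06856061e-01  3.97823602e-01  1.52519162e+00  7.16006123e-05
  1.21739084e+00  1.64736961e+00]
```

View pics/w2.png

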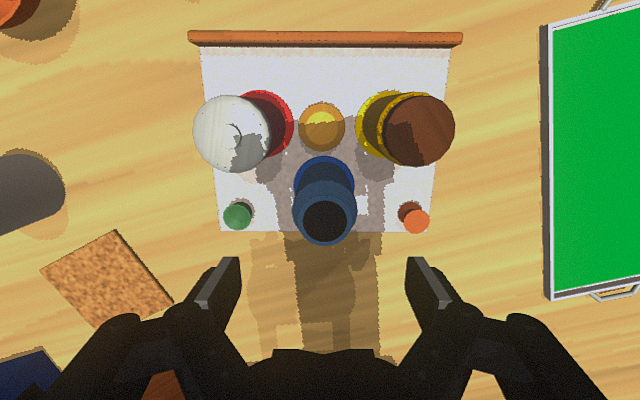

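Board is square to the gripper; the blue vase (323,215) is midway between the fingers. Descending and gripping.

```bash
python3 -m crank '[0,0,-39,0,0,0,-39,0,0,0,-39,0,0,0,0,0,0,0,0,0]' 1 40; python3 -m crank '[0,0,0,0,0,0,0,0,0,0,0,0,0,0,0,0,0,0,0,0,0,0,0,0,0,0,0,0,0,0,0,0]' 0.3 40;python3 -m crank '[0,0,20,0,0,0,20,0,0,0,30,0,0,0,30,0,0,0,0,0,0,0,0,0]'
python3 - <<'E'
from h import *
p,c,st=shoot("wrist"); print(st["position"],st["grip_width"])
cv2.imwrite("pics/w3.png",p["color"][:,:,::-1])
E
```

```text
time: 5.25
position: [0.5432, 0.0049, 0.0606]
eef_rot: [0.99, -0.142, 0.001, 0.0]
force: [-0.5, -0.2, 0.4]
grip_width: 0.0855
time: 6.05
position: [0.5429, 0.0048, 0.061]
eef_rot: [0.99, -0.143, 0.002, 0.0]
force: [-1.4, -1.0, 7.8]
grip_width: 0.0529
time: 6.65
position: [0.5417, 0.0052, 0.1588]
eef_rot: [0.99, -0.143, 0.0, -0.0]
force: [-1.2, 0.3, -3.5]
grip_width: 0.0531
[0.54166104 0.00516587 0.15884313] 0.053096440905548555
```

View pics/w3.png

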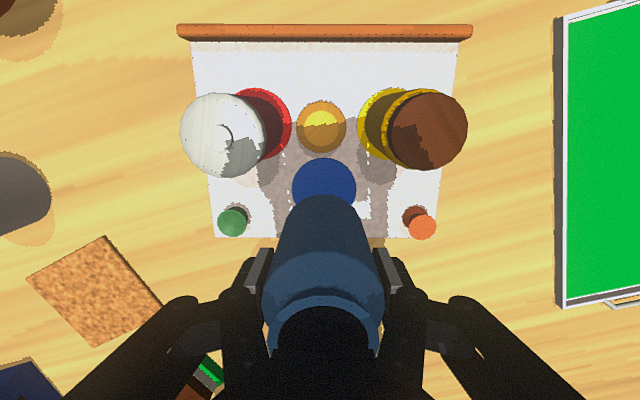

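Blue vase held; coaster is bare at (323,185). Carry to the near slot of the tray.

```bash
python3 -m crank '[-30,-20,5,0,-30,-20,0,0,-15,-40,0,0,-15,-40,0,0,-15,-40,0,0,-15,-40,0,0,-15,-40,0,0,-15,-40,0,0,-16,-41,0,0,0,0,0,0,0,0,0,0,0,0,0,0]'
python3 - <<'E'
from h import *
p,c,st=shoot("wrist"); print(st["position"],st["grip_width"])
cv2.imwrite("pics/w4.png",p["color"][:,:,::-1])
E
```

```text
time: 7.9
position: [0.3758, -0.3149, 0.163]
eef_rot: [0.99, -0.143, -0.001, -0.001]
force: [-0.6, 0.4, -3.6]
grip_width: 0.0531
[ 0.37584235 -0.31487928  0.16302516] 0.053111162985899504
```

View pics/w4.png

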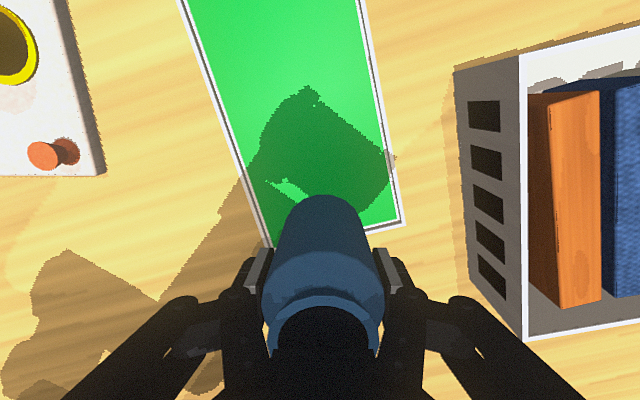

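Tray's near edge runs from about (262,250) to (403,224); checking where that puts the slot.

Run:
```python
from h import *
p,c,st=shoot("wrist")
for uv in [(404,223),(262,251),(360,0),(180,0)]: print(uv,bp(c,uv,.012).round(4))
print(pj(c,[.3758,-.3149,.12]))
```

```text
(404, 223) [ 0.3097 -0.3879  0.012 ]
(262, 251) [ 0.3213 -0.225   0.012 ]
(360, 0) [ 0.5281 -0.3922  0.012 ]
(180, 0) [ 0.5725 -0.2413  0.012 ]
[324.24419563 226.49383201]
```

```bash
python3 -m crank '[0,0,-40,0,0,0,-40,0,0,0,-25,0,0,0,-8,0,0,0,-4,0,0,0,0,0,0,0,0,0]'; python3 -m crank '[0,0,-1,0,0,0,-1,0,0,0,0,0]'
```

```text
time: 8.7
position: [0.3764, -0.3164, 0.0481]
eef_rot: [0.99, -0.143, 0.001, 0.001]
force: [-0.7, 0.1, -4.0]
grip_width: 0.053
time: 9.0
position: [0.3759, -0.316, 0.0451]
eef_rot: [0.99, -0.143, 0.0, 0.0]
force: [0.7, -0.5, -3.6]
grip_width: 0.0528
```

```bash
python3 -m crank '[0,0,-1,0,0,0,0,0,0,0,0,0]';  python3 -m crank '[0,0,-1,0,0,0,0,0,0,0,0,0]'
```

```text
time: 9.3
position: [0.3759, -0.316, 0.0441]
eef_rot: [0.99, -0.143, 0.0, 0.0]
force: [0.1, 1.5, 0.1]
grip_width: 0.0533
time: 9.6
position: [0.376, -0.3161, 0.044]
eef_rot: [0.99, -0.143, 0.0, 0.0]
force: [-4.5, 3.7, 12.8]
grip_width: 0.0532
```

```bash
python3 -m crank '[0,0,0,0,0,0,0,0,0,0,0,0,0,0,0,0,0,0,10,0,0,0,30,0,0,0,40,0,0,0,45,0]' 1; python3 -m crank '[19,22,0,8.2,19,22,0,8.2,19,22,0,8.2,19,22,0,8.2,19,22,0,8.2,19,22,0,8.2,19,22,0,8.2,19,22,0,8.2,19,22,0,8.2,19,22,0,8.2,20,22,0,8.2,0,0,0,0]';python3 - <<'E'
from h import *
readout.get_state()
import subprocess
p,c,st=shoot("wrist"); print(st["position"],st["grip_width"],R.from_quat(st["eef_rot"]).as_matrix()[:,1],c[3])
cv2.imwrite("pics/w5.png",p["color"][:,:,::-1])
p,c,st=shoot("top");cv2.imwrite("pics/t5.png",p["color"][:,:,::-1])
E
```

```text
time: 10.4
position: [0.3755, -0.3154, 0.1695]
eef_rot: [0.99, -0.143, -0.0, -0.0]
force: [0.6, -0.1, 1.7]
grip_width: 0.0852
time: 11.6
position: [0.5872, -0.0715, 0.1684]
eef_rot: [0.798, 0.603, 0.0, 0.0]
force: [0.6, 0.1, 0.3]
grip_width: 0.0853
[ 0.58721341 -0.07147343  0.16838573] 0.08526879317673129 [ 9.61827791e-01 -2.73654072e-01  8.65267934e-04] [0.60873095 0.00768515 0.31094064]
```

View pics/w5.png

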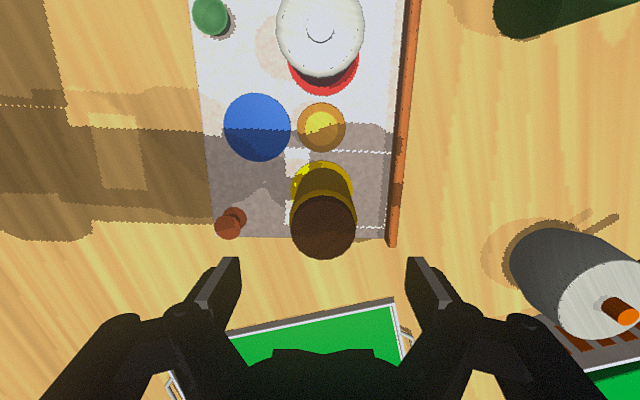

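View pics/t5.png

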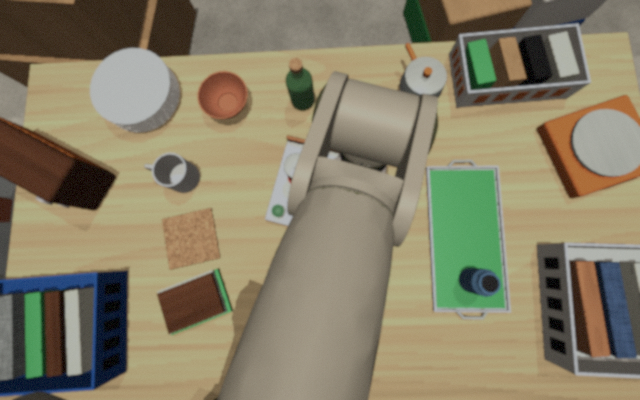

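Vase stands in the tray at (480,280) in the top view. In the wrist view the blue coaster (257,127) is fully visible and the jar lid is at (323,227). Refining.

Run:
```python
from h import *
p,c,st=shoot("wrist"); hsv=cv2.cvtColor(p["color"],cv2.COLOR_RGB2HSV)
m=((hsv[:,:,0]>100)&(hsv[:,:,0]<125)&(hsv[:,:,1]>150)).astype(np.uint8);m[200:]=0
ct=max(cv2.findContours(m,0,2)[0],key=cv2.contourArea)
q=np.array([bp(c,a[0],.021)[:2] for a in ct],np.float32);print("blue coaster",cv2.minEnclosingCircle(q))
print("blue cmd", st["position"])
print("yel lid",bp(c,(323,227),.121),"brass",bp(c,(321,127),.045))
q=np.array([bp(c,a,.021)[:2] for a in [(291,190),(297,172),(320,161),(345,170),(354,188)]])
from scipy.optimize import least_squares
print("yel coaster",least_squares(lambda w:np.linalg.norm(q-w,axis=1)-.033,[.585,-.075]))
```

```text
blue coaster ((0.5410043001174927, 0.0056352876126766205), 0.032544270157814026)
blue cmd [ 0.58577482 -0.07364974  0.16819362]
yel lid [ 0.58496432 -0.07395559  0.121     ] brass [ 0.60130714 -0.0115887   0.045     ]
yel coaster      message: `gtol` termination condition is satisfied.
     success: True
      status: 1
         fun: [-5.518e-05  5.659e-04 -3.455e-04 -8.640e-05  4.234e-04]
           x: [ 5.834e-01 -7.693e-02]
        cost: 3.147069716939546e-07
         jac: [[ 9.421e-01 -3.353e-01]
               [ 5.682e-01 -8.229e-01]
               [-2.102e-01 -9.777e-01]
               [-8.769e-01 -4.807e-01]
               [-9.871e-01  1.603e-01]]
        grad: [ 9.491e-11  1.447e-10]
  optimality: 1.446567239986773e-10
 active_mask: [ 0.000e+00  0.000e+00]
        nfev: 5
        njev: 5
```

```bash
python3 -m crank '[-1,0,-39,0,0,0,-39,0,0,0,-30,0,0,0,0,0,0,0,0,0]' 1 40; python3 -m crank '[0,0,0,0,0,0,0,0,0,0,0,0,0,0,0,0,0,0,0,0,0,0,0,0,0,0,0,0]' 0.3 40;python3 -m crank '[0,0,20,0,0,0,20,0,0,0,35,0,0,0,40,0,0,0,0,0,0,0,0,0]';python3 -m crank '[-10,-22,0,-8.2,-10,-22,0,-8.2,-10,-22,0,-8.2,-10,-22,0,-8.2,-10,-22,0,-8.2,-10,-22,0,-8.2,-10,-22,0,-8.2,-10,-22,0,-8.2,-11,-22,0,-8.2,-11,-22,0,-8.2,-11,-22,0,-8.2,0,0,0,0]'
python3 - <<'E'
from h import *
p,c,st=shoot("wrist"); print(st["position"],st["grip_width"],R.from_quat(st["eef_rot"]).as_matrix()[:,1])
cv2.imwrite("pics/w6.png",p["color"][:,:,::-1])
E
```

```text
time: 12.25
position: [0.585, -0.0747, 0.0611]
eef_rot: [0.8, 0.599, 0.0, 0.0]
force: [0.9, -0.5, 1.4]
grip_width: 0.0852
time: 12.95
position: [0.5856, -0.0742, 0.0617]
eef_rot: [0.8, 0.6, 0.001, 0.001]
force: [-0.3, -0.4, 5.5]
grip_width: 0.053
time: 13.55
position: [0.5849, -0.0739, 0.1755]
eef_rot: [0.8, 0.6, 0.0, 0.001]
force: [-0.8, 0.7, -2.6]
grip_width: 0.0528
time: 14.75
position: [0.4701, -0.3176, 0.1732]
eef_rot: [0.989, -0.146, -0.001, -0.001]
force: [1.2, -0.6, -3.4]
grip_width: 0.0527
[ 0.47014586 -0.31763959  0.17321835] 0.05271937152878868 [-2.89203786e-01 -9.57267224e-01 -7.94713767e-04]
```

View pics/w6.png

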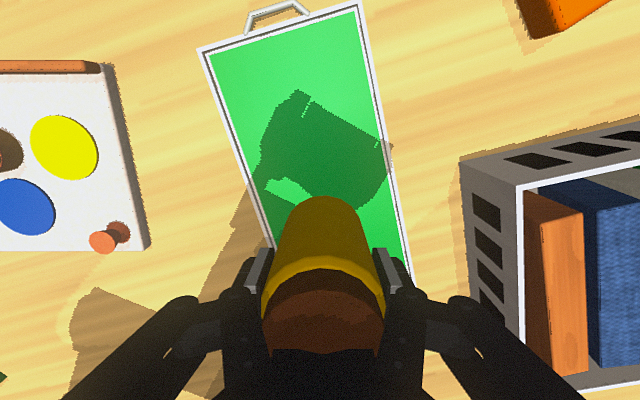

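Jar held; far tray corners at (203,48) and (358,2). Lowering in the middle slot.

```bash
python3 -m crank '[0,0,-40,0,0,0,-40,0,0,0,-30,0,0,0,-13,0,0,0,-4,0,0,0,0,0,0,0,0,0]'; python3 -m crank '[0,0,-1,0,0,0,0,0,0,0,0,0]';python3 -m crank '[0,0,-1,0,0,0,0,0,0,0,0,0]'
```

```text
time: 15.5
position: [0.4725, -0.3163, 0.0493]
eef_rot: [0.99, -0.143, 0.001, 0.001]
force: [0.4, 0.2, -2.2]
grip_width: 0.0527
time: 15.8
position: [0.472, -0.316, 0.0473]
eef_rot: [0.99, -0.143, 0.0, 0.0]
force: [-0.8, 0.3, -2.0]
grip_width: 0.053
time: 16.1
position: [0.4718, -0.3159, 0.0459]
eef_rot: [0.99, -0.143, -0.0, -0.0]
force: [-0.2, 0.8, -1.5]
grip_width: 0.0526
```

```bash
python3 -m crank '[0,0,-1,0,0,0,0,0,0,0,0,0]'; python3 -m crank '[0,0,-1,0,0,0,0,0,0,0,0,0]'
```

```text
time: 16.4
position: [0.4719, -0.3159, 0.0449]
eef_rot: [0.99, -0.143, -0.0, -0.0]
force: [-0.5, -0.6, -2.5]
grip_width: 0.0526
time: 16.7
position: [0.472, -0.316, 0.0446]
eef_rot: [0.99, -0.143, 0.0, 0.0]
force: [-1.6, 1.7, 4.7]
grip_width: 0.0528
```

```bash
python3 -m crank '[0,0,0,0,0,0,0,0,0,0,0,0,0,0,0,0,0,0,10,0,0,0,30,0,0,0,40,0,0,0,45,0]' 1; python3 -m crank '[13,33,0,8.2,13,33,0,8.2,13,33,0,8.2,13,33,0,8.2,13,33,0,8.2,13,33,0,8.2,14,33,0,8.2,14,33,0,8.2,14,33,0,8.2,14,33,0,8.2,14,33,0,8.2,0,0,0,0]';python3 -m crank '[0,0,0,0]';python3 - <<'E'
from h import *
p,c,st=shoot("wrist"); print(st["position"],st["grip_width"],R.from_quat(st["eef_rot"]).as_matrix()[:,1],c[3])
cv2.imwrite("pics/w7.png",p["color"][:,:,::-1])
hsv=cv2.cvtColor(p["color"],cv2.COLOR_RGB2HSV)
m=((hsv[:,:,0]>100)&(hsv[:,:,0]<125)&(hsv[:,:,1]>150)).astype(np.uint8);m[200:]=0
ct=max(cv2.findContours(m,0,2)[0],key=cv2.contourArea)
q=np.array([bp(c,a[0],.021)[:2] for a in ct],np.float32);print("blue coaster",cv2.minEnclosingCircle(q))
E
```

```text
time: 17.5
position: [0.4715, -0.3155, 0.1705]
eef_rot: [0.99, -0.143, -0.0, -0.0]
force: [0.1, -0.0, -0.2]
grip_width: 0.0856
time: 18.7
position: [0.6206, 0.0508, 0.1694]
eef_rot: [0.798, 0.603, 0.001, 0.0]
force: [0.7, -0.7, -0.5]
grip_width: 0.0856
time: 18.8
position: [0.6198, 0.0475, 0.1693]
eef_rot: [0.8, 0.6, 0.0, 0.0]
force: [0.1, -0.9, -0.3]
grip_width: 0.0857
[0.61983344 0.04748285 0.16928126] 0.08566836282924614 [ 9.60037209e-01 -2.79872212e-01  3.19047191e-04] [0.64196284 0.12658076 0.31177313]Traceback (most recent call last):
  File "<stdin>", line 6, in <module>
ValueError: max() iterable argument is empty
```

View pics/w7.png

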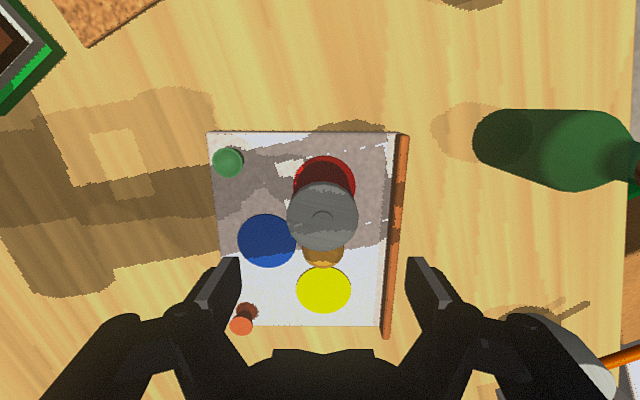

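Run:
```python
from h import *
p,c,st=shoot("wrist"); print(st["position"])
print("lid",bp(c,(322.5,216),.101),bp(c,(322.5,216),.106))
from scipy.optimize import least_squares
q=np.array([bp(c,a,.021)[:2] for a in [(293,182),(302,164),(323,156),(345,163),(355,180)]])
print("red coaster",least_squares(lambda w:np.linalg.norm(q-w,axis=1)-.033,[.62,.048]).x)
```

```text
[0.61971201 0.04670598 0.1692778 ]
lid [0.61861457 0.04671167 0.101     ] [0.6191684 0.0485873 0.106    ]
red coaster [0.62056415 0.04755514]
```

```bash
python3 -m crank '[0,1,-39,0,0,0,-39,0,0,0,-30,0,0,0,0,0,0,0,0,0]' 1 40; python3 -m crank '[0,0,0,0,0,0,0,0,0,0,0,0,0,0,0,0,0,0,0,0,0,0,0,0,0,0,0,0]' 0.3 40;python3 -m crank '[0,0,20,0,0,0,20,0,0,0,35,0,0,0,40,0,0,0,0,0,0,0,0,0]';python3 -m crank '[-5,-33,0,-8.2,-5,-33,0,-8.2,-5,-33,0,-8.2,-5,-33,0,-8.2,-5,-33,0,-8.2,-5,-34,0,-8.2,-5,-34,0,-8.2,-5,-34,0,-8.2,-4,-34,0,-8.2,-4,-34,0,-8.2,-4,-34,0,-8.2,0,0,0,0]'
python3 - <<'E'
from h import *
p,c,st=shoot("wrist"); print(st["position"],st["grip_width"],R.from_quat(st["eef_rot"]).as_matrix()[:,1])
cv2.imwrite("pics/w8.png",p["color"][:,:,::-1])
E
```

```text
time: 19.4
position: [0.6203, 0.0473, 0.0621]
eef_rot: [0.8, 0.599, 0.0, 0.0]
force: [0.6, -0.1, 0.8]
grip_width: 0.0853
time: 20.1
position: [0.6206, 0.0479, 0.0627]
eef_rot: [0.8, 0.6, 0.001, 0.001]
force: [-1.6, -0.6, 7.7]
grip_width: 0.0528
time: 20.7
position: [0.6199, 0.0481, 0.1765]
eef_rot: [0.8, 0.6, 0.001, 0.0]
force: [0.5, -0.3, -3.0]
grip_width: 0.0527
time: 21.9
position: [0.5662, -0.3244, 0.1736]
eef_rot: [0.989, -0.147, -0.001, -0.0]
force: [0.9, -0.4, -0.9]
grip_width: 0.0528
[ 0.56616978 -0.32440521  0.17356708] 0.052816296005757955 [-2.90608635e-01 -9.56841983e-01 -2.00555232e-04]
```

View pics/w8.png

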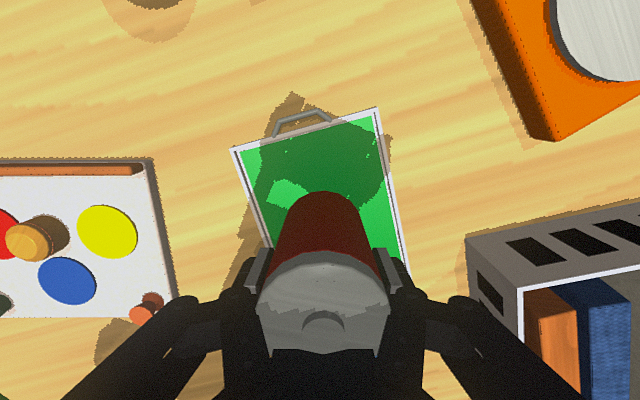

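```bash
python3 -m crank '[0,0,-30,0,0,0,0,0]'
python3 - <<'E'
from h import *
p,c,st=shoot("wrist"); print(st["position"])
cv2.imwrite("pics/w9.png",p["color"][:,:,::-1])
hsv=cv2.cvtColor(p["color"],cv2.COLOR_RGB2HSV)
E
```

```text
time: 22.15
position: [0.5664, -0.3186, 0.1413]
eef_rot: [0.99, -0.142, -0.004, -0.002]
force: [0.2, -0.1, -2.1]
grip_width: 0.0527
[ 0.56637852 -0.3185938   0.1412792 ]
```

View pics/w9.png

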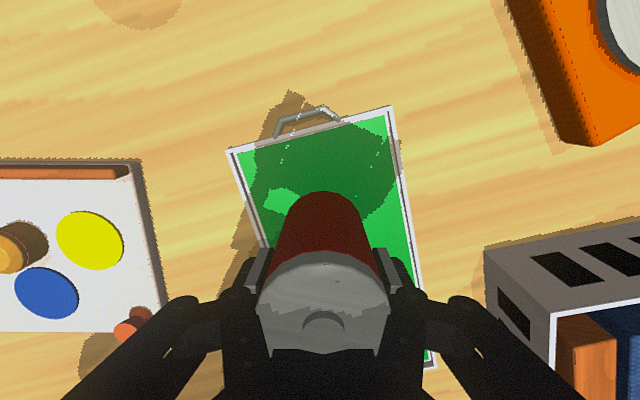

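```bash
python3 - <<'E'
from h import *
p,c,st=shoot("wrist"); print(st["position"])
a,b=bp(c,(227,150),.012),bp(c,(393,107),.012);print(a,b,np.linalg.norm(a-b),(a+b)/2)
E
python3 -m crank '[0,0,-40,0,0,0,-40,0,0,0,-10,0,0,0,-3,0,0,0,0,0,0,0,0,0]'; python3 -m crank '[0,0,-1,0,0,0,0,0,0,0,0,0]';python3 -m crank '[0,0,-1,0,0,0,0,0,0,0,0,0]'
```

```text
[ 0.56715139 -0.31916868  0.1436727 ]
[ 0.63114805 -0.24186087  0.012     ] [ 0.62495253 -0.40115207  0.012     ] 0.1594116332304179 [ 0.62805029 -0.32150647  0.012     ]
time: 22.85
position: [0.5688, -0.3216, 0.0553]
eef_rot: [0.99, -0.143, 0.002, 0.001]
force: [0.5, 0.2, -0.5]
grip_width: 0.0525
time: 23.15
position: [0.568, -0.321, 0.0523]
eef_rot: [0.99, -0.143, 0.0, 0.0]
force: [-0.7, 0.4, -0.8]
grip_width: 0.053
time: 23.45
position: [0.5678, -0.3209, 0.0509]
eef_rot: [0.99, -0.143, -0.0, -0.0]
force: [-0.6, 0.4, -2.0]
grip_width: 0.0527
```

```bash
python3 -m crank '[0,0,-2,0,0,0,-2,0,0,0,0,0,0,0,0,0]'; python3 -m crank '[0,0,-1,0,0,0,0,0,0,0,0,0]'; python3 -m crank '[0,0,-1,0,0,0,0,0,0,0,0,0]'
```

```text
time: 23.85
position: [0.5678, -0.3209, 0.0468]
eef_rot: [0.99, -0.143, -0.0, -0.0]
force: [0.7, 0.1, -2.2]
grip_width: 0.0529
time: 24.15
position: [0.5679, -0.3209, 0.0459]
eef_rot: [0.99, -0.143, 0.0, -0.0]
force: [0.1, -0.4, -1.7]
grip_width: 0.0531
time: 24.45
position: [0.5681, -0.321, 0.0458]
eef_rot: [0.99, -0.143, 0.0, 0.0]
force: [-1.5, 0.9, 5.3]
grip_width: 0.0526
```

```bash
python3 -m crank '[0,0,0,0,0,0,0,0,0,0,0,0,0,0,0,0,0,0,10,0,0,0,30,0,0,0,40,0,0,0,40,0]' 1; python3 -m crank '[4,38,0,5.6,4,38,0,5.6,4,38,0,5.6,4,38,0,5.6,4,38,0,5.6,4,39,0,5.6,5,39,0,5.7,5,40,0,5.7,0,0,0,0,0,0,0,0]';python3 - <<'E'
from h import *
p,c,st=shoot("wrist"); print(st["position"],st["grip_width"],R.from_quat(st["eef_rot"]).as_matrix()[:,1])
cv2.imwrite("pics/w10.png",p["color"][:,:,::-1])
print(nets.boxes_of(p,"brass_box_center"))
p,c,st=shoot("top"); cv2.imwrite("pics/t10.png",p["color"][:,:,::-1])
p,c,st=shoot("scene"); cv2.imwrite("pics/s10.png",p["color"][:,:,::-1])
E
```

```text
time: 25.25
position: [0.5677, -0.3208, 0.167]
eef_rot: [0.99, -0.143, 0.0, 0.0]
force: [-0.4, -1.2, 0.0]
grip_width: 0.0856
time: 26.25
position: [0.602, -0.0124, 0.1655]
eef_rot: [0.969, 0.247, 0.0, 0.0]
force: [-0.5, -0.4, -1.1]
grip_width: 0.0855
[ 0.60197675 -0.01244122  0.16553327] 0.08546099395855894 [ 4.78410120e-01 -8.78136233e-01  7.16604357e-04]
[{'rect': [321.2, 190.7, 42.3, 48.0], 'p': 0.58}]
```

View pics/w10.png

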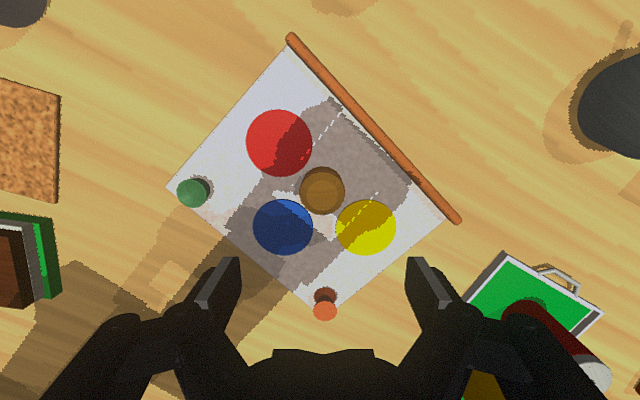

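View pics/t10.png

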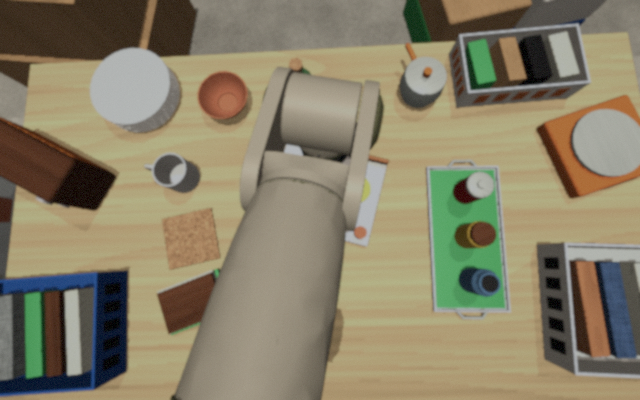

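View pics/s10.png

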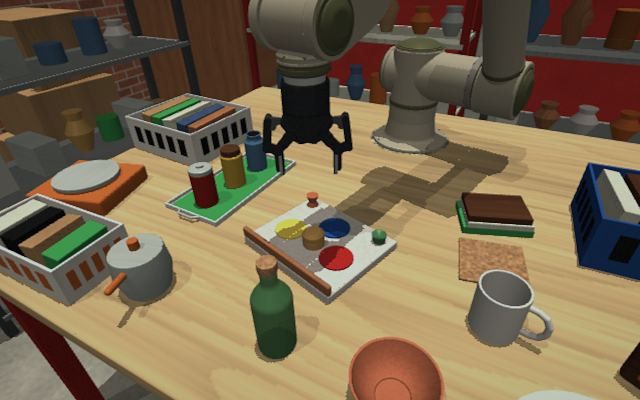

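All three stand upright in the tray (top: (475,187), (477,235), (482,281)). The wrist view shows all coasters bare and the brass box at (322,191). Measuring the brass box.

Run:
```python
from h import *
p,c,st=shoot("wrist"); print(st["position"])
from scipy.optimize import least_squares
C={"red":(279,143,33),"blue":(283,227,30),"yel":(366,228,30)}
hsv=cv2.cvtColor(p["color"],cv2.COLOR_RGB2HSV);h=hsv[:,:,0].astype(int);s=hsv[:,:,1]
M={"red":((h<8)|(h>172))&(s>120),"blue":(h>100)&(h<130)&(s>120),"yel":(h>24)&(h<35)&(s>200)}
for n in C:
    m=M[n].astype(np.uint8);u,v,_=C[n];mm=np.zeros_like(m);mm[v-40:v+40,u-42:u+42]=m[v-40:v+40,u-42:u+42]
    ct=max(cv2.findContours(mm,0,2)[0],key=cv2.contourArea)
    q=np.array([bp(c,a[0],.021)[:2] for a in ct],np.float32);print(n,cv2.minEnclosingCircle(q),len(ct))
# brass silhouette: project model, compare bbox
for X in [(.602,-.0125),(.6034,-.013),(.604,-.009)]:
    t=np.linspace(0,6.28,60)
    pts=[pj(c,(X[0]+r*np.cos(a),X[1]+r*np.sin(a),z)) for r,z in((.022,.018),(.022,.045),(.011,.051)) for a in t];pts=np.array(pts)
    print(X,pts.min(0),pts.max(0))
cv2.imwrite("pics/w10b.png",cv2.resize(p["color"][150:230,280:360,::-1],None,fx=7,fy=7,interpolation=cv2.INTER_CUBIC))
```

```text
[ 0.60183015 -0.01409772  0.16507164]
red ((0.6205437183380127, 0.0485755056142807), 0.033081576228141785) 98
blue ((0.5414502024650574, 0.005812887102365494), 0.03302639722824097) 85
yel ((0.5830629467964172, -0.07732874900102615), 0.03163857012987137) 119
(0.602, -0.0125) [299.62966351 165.85936754] [345.65140878 215.65271869]
(0.6034, -0.013) [300.76283731 164.89817698] [346.83639602 214.70723496]
(0.604, -0.009) [297.30456463 162.53361106] [343.51056586 212.38035366]
```

View pics/w10b.png

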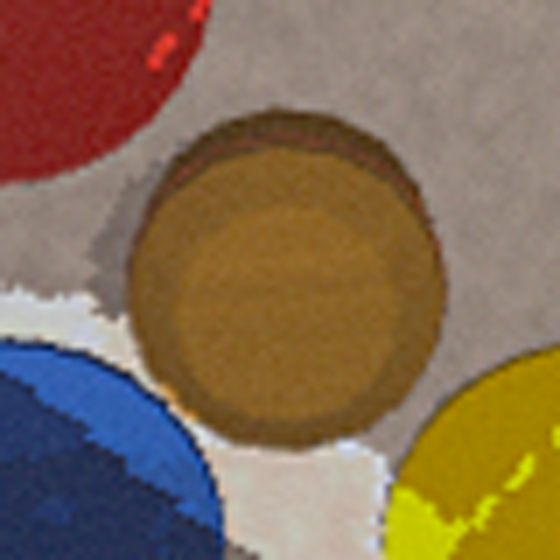

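```bash
python3 -m crank '[1,2,-40,0,0,0,-40,0,0,0,-40,0,0,0,-15,0,0,0,-8,0,0,0,0,0,0,0,0,0]' 1 40;python3 -m crank '[0,0,0,0]'
python3 - <<'E'
from h import *
p,c,st=shoot("wrist"); print(st["position"],st["force"])
cv2.imwrite("pics/w11.png",p["color"][:,:,::-1])
E
```

```text
time: 27.2
position: [0.6039, -0.0112, 0.0237]
eef_rot: [0.969, 0.246, 0.001, 0.001]
force: [-0.8, -0.6, -0.4]
grip_width: 0.0852
time: 27.3
position: [0.6038, -0.0111, 0.0235]
eef_rot: [0.969, 0.246, 0.001, 0.001]
force: [-0.2, 0.2, 0.1]
grip_width: 0.0855
[ 0.60376201 -0.0110974   0.02353939] [-0.23324493  0.24009359  0.10450482]
```

View pics/w11.png

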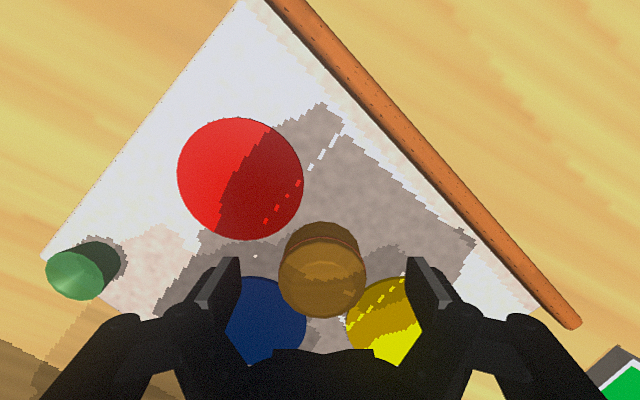

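```bash
python3 -m crank '[0,0,-3,0,0,0,0,0]' 1 40;python3 -m crank '[0,0,0,0,0,0,0,0,0,0,0,0,0,0,0,0,0,0,0,0,0,0,0,0,0,0,0,0,0,0,0,0]' 0.2 40;python3 -m crank '[0,0,20,0,0,0,30,0,0,0,35,0,0,0,30,0,0,0,0,0,0,0,0,0]';python3 -m crank '[-10,30,0,0,-12,33,0,0,-12,33,0,0,-12,33,0,0,-12,33,0,0,-12,33,0,0,-12,33,0,0,-12,33,0,0,-12,33,0,0,-12,26,0,0,0,0,0,0,0,0,0,0]'
python3 - <<'E'
from h import *
p,c,st=shoot("wrist"); print(st["position"],st["grip_width"])
cv2.imwrite("pics/w12.png",p["color"][:,:,::-1])
E
```

```text
time: 27.55
position: [0.6028, -0.0109, 0.0189]
eef_rot: [0.969, 0.247, -0.0, -0.0]
force: [-0.1, -0.7, -0.4]
grip_width: 0.085
time: 28.35
position: [0.6031, -0.011, 0.0192]
eef_rot: [0.969, 0.247, 0.0, 0.0]
force: [-1.1, 0.3, 5.8]
grip_width: 0.0425
time: 28.95
position: [0.6024, -0.0108, 0.1331]
eef_rot: [0.969, 0.246, -0.0, -0.0]
force: [-1.2, 0.1, -2.0]
grip_width: 0.0423
time: 30.15
position: [0.484, 0.309, 0.1322]
eef_rot: [0.969, 0.247, -0.002, 0.0]
force: [0.1, -0.6, -1.4]
grip_width: 0.0428
[0.48402339 0.30897666 0.13217863] 0.042778453205431534
```

View pics/w12.png

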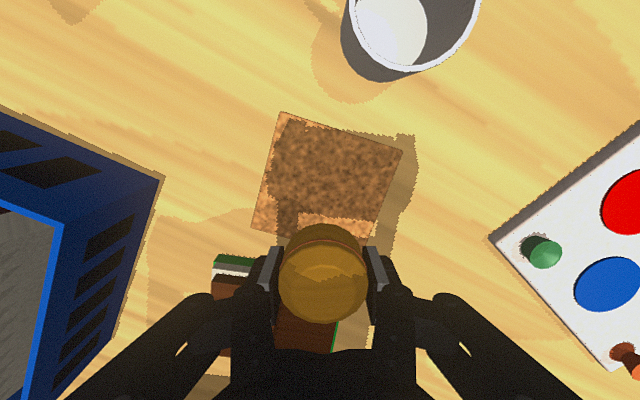

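Box held; the pad's far corners are (281,112) and (402,152), near-left (251,232). Computing its centre.

Run:
```python
from h import *
p,c,st=shoot("wrist"); print(st["position"])
a,b,d=[bp(c,u,.006)[:2] for u in((281,112),(402,152),(251,232))]
print(a,b,d,np.linalg.norm(a-b),np.linalg.norm(a-d),(b+d)/2)
```

```text
[0.48454203 0.30847034 0.13254203]
[0.53243184 0.37849076] [0.55433058 0.26363564] [0.41193941 0.35412151] 0.11692412880380461 0.12293203236924903 [0.483135   0.30887858]
```

```bash
python3 -m crank '[0,0,-40,0,0,0,-40,0,0,0,-30,0,0,0,-12,0,0,0,0,0,0,0,0,0]';python3 -m crank '[0,0,-1,0,0,0,0,0,0,0,0,0]';python3 -m crank '[0,0,-1,0,0,0,0,0,0,0,0,0]'
```

```text
time: 30.85
position: [0.4859, 0.3091, 0.0132]
eef_rot: [0.969, 0.246, 0.001, -0.0]
force: [0.1, -0.4, -0.9]
grip_width: 0.0425
time: 31.15
position: [0.4852, 0.3092, 0.0116]
eef_rot: [0.969, 0.247, 0.001, -0.0]
force: [0.1, -0.7, -1.4]
grip_width: 0.0422
time: 31.45
position: [0.4848, 0.3091, 0.0099]
eef_rot: [0.969, 0.247, -0.0, -0.0]
force: [-0.1, 0.0, -2.0]
grip_width: 0.0423
```

```bash
python3 -m crank '[0,0,-1,0,0,0,0,0,0,0,0,0]';python3 -m crank '[0,0,-1,0,0,0,0,0,0,0,0,0]';python3 -m crank '[0,0,-1,0,0,0,0,0,0,0,0,0]'
```

```text
time: 31.75
position: [0.4848, 0.3091, 0.0088]
eef_rot: [0.969, 0.246, -0.0, -0.0]
force: [0.5, 0.6, -1.5]
grip_width: 0.0428
time: 32.05
position: [0.4848, 0.3091, 0.0078]
eef_rot: [0.969, 0.247, -0.0, -0.0]
force: [-1.1, 0.2, -2.5]
grip_width: 0.0426
time: 32.35
position: [0.485, 0.3092, 0.0072]
eef_rot: [0.969, 0.247, 0.0, -0.0]
force: [-1.6, -1.2, 3.5]
grip_width: 0.0425
```

```bash
python3 -m crank '[0,0,0,0,0,0,0,0,0,0,0,0,0,0,0,0,0,0,0,0,0,0,20,0,0,0,40,0,0,0,40,0,0,0,40,0,0,0,20,0,0,0,0,0]' 1;python3 -m crank '[-20,-20,0,0,0,0,0,0,0,0,0,0]'
python3 - <<'E'
from h import *
p,c,st=shoot("wrist"); print(st["position"],st["time"])
cv2.imwrite("pics/w13.png",p["color"][:,:,::-1])
print(nets.boxes_of(p,"brass_box_center"),nets.boxes_of(p,"pad"))
E
```

```text
time: 33.45
position: [0.486, 0.3096, 0.17]
eef_rot: [0.969, 0.247, 0.003, -0.0]
force: [0.1, 0.0, -0.7]
grip_width: 0.0856
time: 33.75
position: [0.4648, 0.289, 0.1662]
eef_rot: [0.969, 0.246, -0.0, -0.0]
force: [1.1, 0.5, -0.5]
grip_width: 0.0852
[0.46475964 0.28899992 0.16621877] 33.75
[{'rect': [315.8, 162.7, 43.9, 46.4], 'p': 0.64}] [{'rect': [317.8, 153.6, 136.5, 140.1], 'p': 0.88}]
```

View pics/w13.png

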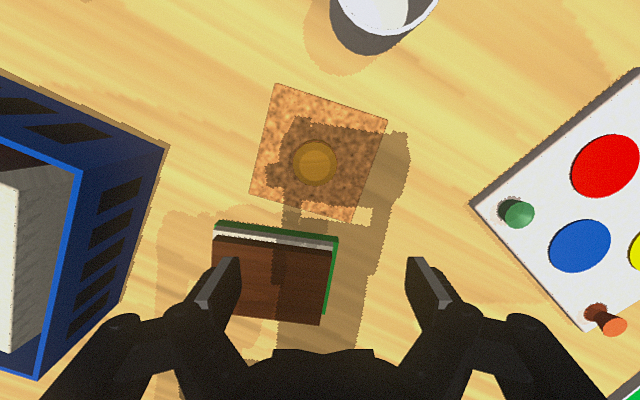

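Run:
```python
from h import *
p,c,st=shoot("wrist")
print("pad",np.mean([bp(c,u,.006) for u in((277,84),(387,121),(354,222),(249,193))],0))
print("box",bp(c,(315.3,164),.036))
```

```text
pad [0.48638192 0.30955294 0.006     ]
box [0.48579354 0.31020746 0.036     ]
```

Box is within 1–2 mm of the pad's centre. Now fetch the red tin.

```bash
python3 -m crank '[6,-40,0,-3,7,-41,0,-3,7,-41,0,-3,7,-41,0,-3,7,-41,0,-3,7,-41,0,-3,7,-41,0,-3,7,-41,0,-3,7,-41,0,-3,7,-41,0,-3,7,-41,0,-3,7,-41,0,-3]';  python3 -m crank '[7,-41,0,-3,7,-41,0,-3,6,-37,0,-3,0,0,0,0,0,0,0,0,0,0,0,0]'
python3 - <<'E'
from h import *
p,c,st=shoot("wrist"); print(st["position"],R.from_quat(st["eef_rot"]).as_matrix()[:,1])
cv2.imwrite("pics/w14.png",p["color"][:,:,::-1])
E
```

```text
time: 35.15
position: [0.5482, -0.2037, 0.1667]
eef_rot: [0.998, -0.066, 0.0, -0.0]
force: [-0.3, 0.0, -0.2]
grip_width: 0.0854
time: 35.75
position: [0.5681, -0.3198, 0.1667]
eef_rot: [0.99, -0.142, -0.0, -0.0]
force: [-0.1, -0.3, 0.4]
grip_width: 0.0858
[ 0.56806746 -0.31982473  0.16673856] [-2.81985052e-01 -9.59418711e-01 -4.09549618e-04]
```

View pics/w14.png

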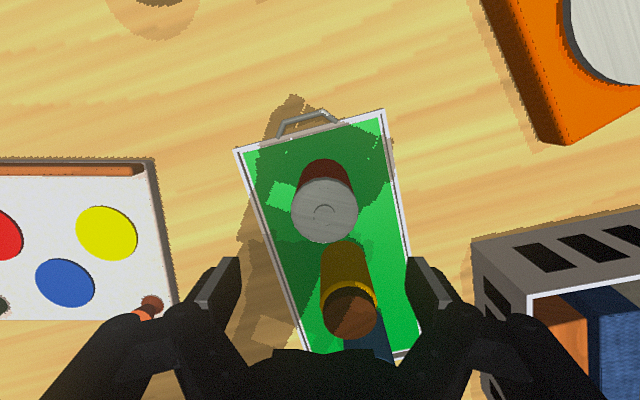

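Red tin (323,210) is between the fingers.

```bash
python3 -m crank '[0,-1,-40,0,0,0,-40,0,0,0,-32,0,0,0,-9,0,0,0,0,0,0,0,0,0]'; python3 -m crank '[0,0,0,0,0,0,0,0,0,0,0,0,0,0,0,0,0,0,0,0,0,0,0,0,0,0,0,0]' 0.3 40;python3 -m crank '[0,0,20,0,0,0,30,0,0,0,40,0,0,0,40,0,0,0,0,0,0,0,0,0]';python3 -m crank '[4,33,0,8.2,4,33,0,8.2,4,33,0,8.2,5,33,0,8.2,5,33,0,8.2,5,34,0,8.2,5,34,0,8.2,5,34,0,8.2,5,34,0,8.2,5,34,0,8.2,5,34,0,8.2,0,0,0,0]';python3 -m crank '[0,0,0,0,0,0,0,0]'
```

```text
time: 36.4
position: [0.5688, -0.3221, 0.048]
eef_rot: [0.99, -0.143, 0.001, 0.001]
force: [-0.2, -1.0, 0.9]
grip_width: 0.0859
time: 37.1
position: [0.5684, -0.3222, 0.0473]
eef_rot: [0.99, -0.143, 0.001, 0.0]
force: [-1.0, 2.0, 5.8]
grip_width: 0.0528
time: 37.7
position: [0.5678, -0.3219, 0.1761]
eef_rot: [0.99, -0.143, 0.0, 0.0]
force: [0.1, 0.3, -3.1]
grip_width: 0.0527
time: 38.9
position: [0.6191, 0.051, 0.1737]
eef_rot: [0.798, 0.603, -0.001, -0.002]
force: [0.3, -1.1, -1.4]
grip_width: 0.0527
time: 39.1
position: [0.6194, 0.0463, 0.1748]
eef_rot: [0.801, 0.599, -0.001, -0.001]
force: [0.1, -0.1, -1.8]
grip_width: 0.0525
```

```bash
python3 -m crank '[1,1,-40,0,0,0,-40,0,0,0,-22,0,0,0,0,0,0,0,0,0]'; python3 -m crank '[0,0,-3,0,0,0,0,0,0,0,0,0]'
python3 - <<'E'
from h import *
p,c,st=shoot("wrist"); print(st["position"],R.from_quat(st["eef_rot"]).as_matrix()[:,1])
cv2.imwrite("pics/w15.png",p["color"][:,:,::-1])
E
```

```text
time: 39.6
position: [0.6212, 0.0473, 0.0746]
eef_rot: [0.8, 0.599, 0.0, 0.0]
force: [0.0, -0.2, -0.8]
grip_width: 0.0526
time: 39.9
position: [0.6212, 0.048, 0.0718]
eef_rot: [0.8, 0.6, 0.001, 0.0]
force: [0.7, 0.1, -0.7]
grip_width: 0.0525
[0.62120891 0.04802136 0.0717607 ] [ 0.95995306 -0.28015753  0.00137338]
```

View pics/w15.png

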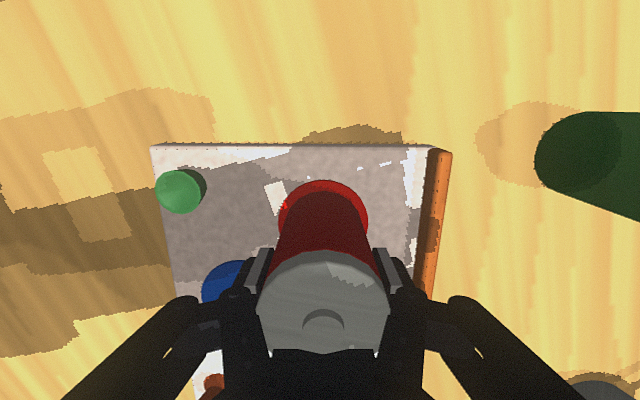

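Tin is over its coaster, rim visible evenly from (279,210) to (368,215). Lowering to contact.

```bash
python3 -m crank '[0,0,-3,0,0,0,-2,0,0,0,0,0,0,0,0,0]';python3 -m crank '[0,0,-1,0,0,0,0,0,0,0,0,0]';python3 -m crank '[0,0,-1,0,0,0,0,0,0,0,0,0]'; python3 -m crank '[0,0,-1,0,0,0,0,0,0,0,0,0]'
```

```text
time: 40.35
position: [0.6209, 0.0481, 0.0658]
eef_rot: [0.8, 0.6, -0.0, -0.0]
force: [-0.6, -0.0, -1.4]
grip_width: 0.0527
time: 40.65
position: [0.6209, 0.0481, 0.0649]
eef_rot: [0.8, 0.6, -0.0, 0.0]
force: [0.2, 0.2, -1.6]
grip_width: 0.0528
time: 40.95
position: [0.621, 0.0481, 0.0643]
eef_rot: [0.8, 0.6, 0.0, 0.0]
force: [-2.2, 0.0, 2.9]
grip_width: 0.0527
time: 41.25
position: [0.621, 0.048, 0.0642]
eef_rot: [0.8, 0.6, 0.0, 0.0]
force: [-5.1, -0.1, 11.1]
grip_width: 0.0526
```

```bash
python3 -m crank '[0,0,0,0,0,0,0,0,0,0,0,0,0,0,0,0,0,0,10,0,0,0,30,0,0,0,35,0,0,0,35,0]' 1; python3 -m crank '[-13,-33,0,-8.2,-13,-33,0,-8.2,-13,-33,0,-8.2,-13,-33,0,-8.2,-13,-33,0,-8.2,-14,-33,0,-8.2,-14,-33,0,-8.2,-14,-33,0,-8.2,-14,-33,0,-8.2,-14,-33,0,-8.2,-14,-34,0,-8.2,0,0,0,0]';python3 -m crank '[0,0,0,0,0,0,0,0]'
python3 - <<'E'
from h import *
p,c,st=shoot("wrist"); print(st["position"],R.from_quat(st["eef_rot"]).as_matrix()[:,1])
cv2.imwrite("pics/w16.png",p["color"][:,:,::-1])
E
```

```text
time: 42.05
position: [0.6207, 0.0481, 0.1749]
eef_rot: [0.8, 0.6, 0.0, 0.0]
force: [-0.1, -0.3, -0.0]
grip_width: 0.0855
time: 43.25
position: [0.4704, -0.3193, 0.1735]
eef_rot: [0.989, -0.147, 0.0, 0.001]
force: [0.4, 0.2, 0.6]
grip_width: 0.0853
time: 43.45
position: [0.4723, -0.315, 0.1732]
eef_rot: [0.99, -0.142, 0.0, -0.0]
force: [-1.6, 0.2, -0.1]
grip_width: 0.0855
[ 0.47229218 -0.3150006   0.17323802] [-2.81228351e-01 -9.59640870e-01 -1.27182374e-04]
```

View pics/w16.png

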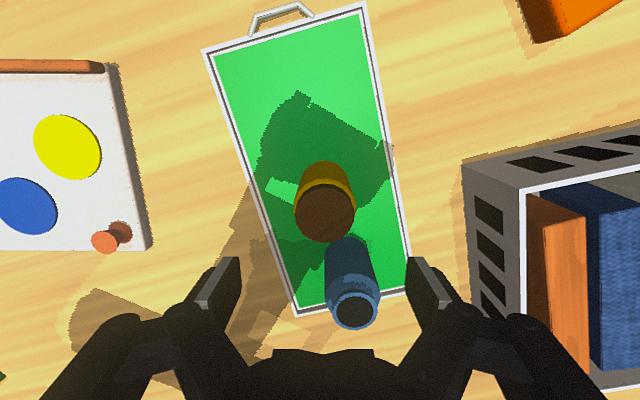

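Jar (324,215) lies between the fingers.

```bash
python3 -m crank '[0,-1,-40,0,0,0,-40,0,0,0,-37,0,0,0,-10,0,0,0,0,0,0,0,0,0]'; python3 -m crank '[0,0,0,0,0,0,0,0,0,0,0,0,0,0,0,0,0,0,0,0,0,0,0,0,0,0,0,0]' 0.3 40;python3 -m crank '[0,0,20,0,0,0,30,0,0,0,40,0,0,0,40,0,0,0,0,0,0,0,0,0]';python3 -m crank '[10,21,0,8.2,10,22,0,8.2,10,22,0,8.2,10,22,0,8.2,10,22,0,8.2,10,22,0,8.2,10,22,0,8.2,10,22,0,8.2,11,22,0,8.2,11,22,0,8.2,11,22,0,8.2,0,0,0,0]';python3 -m crank '[0,0,0,0,0,0,0,0,0,0,0,0]'
python3 - <<'E'
from h import *
p,c,st=shoot("wrist"); print(st["position"],R.from_quat(st["eef_rot"]).as_matrix()[:,1])
cv2.imwrite("pics/w17.png",p["color"][:,:,::-1])
E
```

```text
time: 44.1
position: [0.4729, -0.3173, 0.0478]
eef_rot: [0.99, -0.143, 0.001, 0.001]
force: [0.3, 0.1, -0.3]
grip_width: 0.0858
time: 44.8
position: [0.4724, -0.3173, 0.0472]
eef_rot: [0.99, -0.143, 0.001, 0.001]
force: [-0.8, 2.1, 6.5]
grip_width: 0.0523
time: 45.4
position: [0.4718, -0.3168, 0.1761]
eef_rot: [0.99, -0.143, 0.0, 0.0]
force: [-1.0, -0.1, -3.6]
grip_width: 0.0526
time: 46.6
position: [0.5848, -0.0733, 0.1738]
eef_rot: [0.798, 0.602, -0.001, -0.002]
force: [0.1, -0.5, -1.8]
grip_width: 0.0527
time: 46.9
position: [0.5845, -0.0766, 0.1755]
eef_rot: [0.801, 0.599, -0.0, -0.0]
force: [-0.0, -0.4, -1.9]
grip_width: 0.0525
[ 0.58446333 -0.07664305  0.17550177] [ 9.59440946e-01 -2.81908547e-01 -8.01405877e-04]
```

View pics/w17.png

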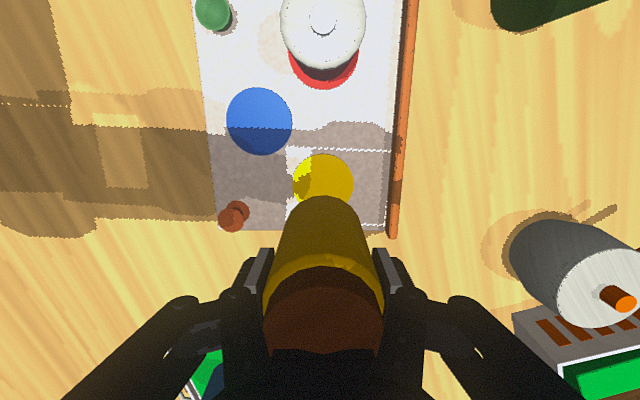

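```bash
python3 -m crank '[0,1,-40,0,0,0,-40,0,0,0,-24,0,0,0,0,0,0,0,0,0,0,0,0,0]'
python3 - <<'E'
from h import *
from scipy.optimize import least_squares
p,c,st=shoot("wrist"); print(st["position"])
cv2.imwrite("pics/w18.png",p["color"][:,:,::-1])
hsv=cv2.cvtColor(p["color"],cv2.COLOR_RGB2HSV);h=hsv[:,:,0].astype(int);s=hsv[:,:,1]
# predicted coaster rim at candidate centre, drawn for comparison
v=p["color"][:,:,::-1].copy()
for X,col in (((.585,-.075),(0,0,255)),((.5831,-.0773),(255,0,0))):
    for a in np.linspace(0,6.28,120):
        u=pj(c,(X[0]+.033*np.cos(a),X[1]+.033*np.sin(a),.021)); cv2.circle(v,tuple(int(round(t)) for t in u),0,col,-1)
cv2.imwrite("pics/w18b.png",cv2.resize(v[130:280,230:430],None,fx=4,fy=4,interpolation=cv2.INTER_NEAREST))
E
```

```text
time: 47.55
position: [0.5858, -0.0754, 0.0738]
eef_rot: [0.8, 0.6, 0.001, 0.001]
force: [-0.2, 0.3, -2.4]
grip_width: 0.0524
[ 0.58583829 -0.07537307  0.07384807]
```

View pics/w18b.png

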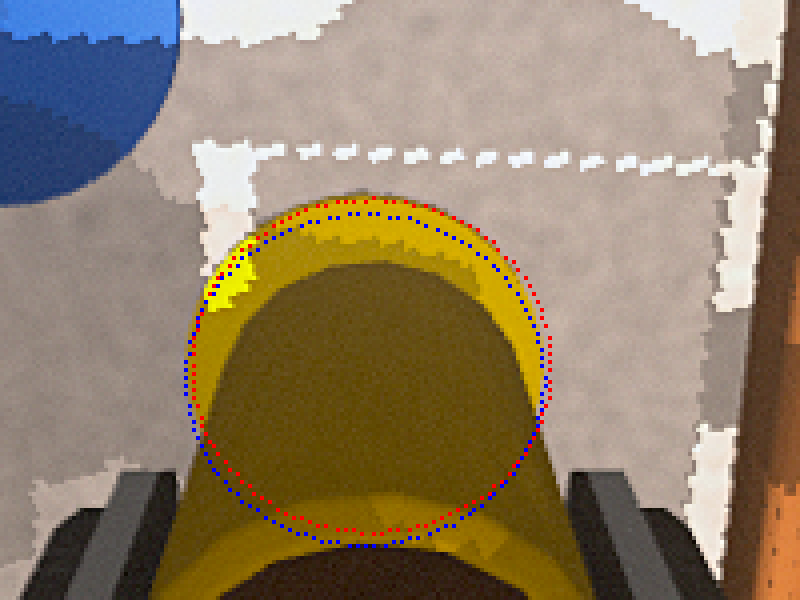

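The yellow rim fits a centre of about (0.584,-0.0745). Nudge and lower.

```bash
python3 -m crank '[-1,1,-4,0,0,0,-3,0,0,0,0,0,0,0,0,0]';python3 -m crank '[0,0,-1,0,0,0,0,0,0,0,0,0]';python3 -m crank '[0,0,-1,0,0,0,0,0,0,0,0,0]'; python3 -m crank '[0,0,-1,0,0,0,0,0,0,0,0,0]'
```

```text
time: 48.0
position: [0.5839, -0.0739, 0.0649]
eef_rot: [0.8, 0.6, -0.0, -0.0]
force: [0.4, 0.2, -1.4]
grip_width: 0.0527
time: 48.3
position: [0.584, -0.074, 0.0643]
eef_rot: [0.8, 0.6, 0.0, 0.0]
force: [-2.3, -0.8, 2.5]
grip_width: 0.0528
time: 48.6
position: [0.584, -0.074, 0.0643]
eef_rot: [0.8, 0.6, 0.0, 0.0]
force: [-3.9, 0.5, 11.6]
grip_width: 0.0528
time: 48.9
position: [0.5841, -0.0741, 0.0642]
eef_rot: [0.8, 0.6, 0.0, 0.001]
force: [-9.8, 1.0, 20.3]
grip_width: 0.0529
```

```bash
python3 -m crank '[0,0,2,0,0,0,0,0,0,0,0,0,0,0,0,0,0,0,0,0,0,0,10,0,0,0,30,0,0,0,35,0,0,0,35,0]' 1; python3 -m crank '[-18,-22,0,-8.2,-19,-22,0,-8.2,-19,-22,0,-8.2,-19,-22,0,-8.2,-19,-22,0,-8.2,-19,-22,0,-8.2,-19,-22,0,-8.2,-19,-22,0,-8.2,-19,-22,0,-8.2,-19,-22,0,-8.2,-19,-22,0,-8.2,0,0,0,0]';python3 -m crank '[0,0,0,0,0,0,0,0]'
python3 - <<'E'
from h import *
p,c,st=shoot("wrist"); print(st["position"],R.from_quat(st["eef_rot"]).as_matrix()[:,1])
cv2.imwrite("pics/w19.png",p["color"][:,:,::-1])
E
```

```text
time: 49.8
position: [0.5837, -0.0739, 0.1759]
eef_rot: [0.8, 0.6, 0.0, 0.0]
force: [0.1, 0.4, 0.3]
grip_width: 0.0854
time: 51.0
position: [0.3744, -0.318, 0.1746]
eef_rot: [0.989, -0.146, 0.0, 0.001]
force: [-0.3, 0.4, 0.3]
grip_width: 0.0852
time: 51.2
position: [0.3764, -0.3153, 0.1742]
eef_rot: [0.99, -0.142, 0.0, 0.0]
force: [0.3, -0.8, 0.3]
grip_width: 0.085
[ 0.37635859 -0.31534228  0.17421063] [-2.81193209e-01 -9.59651173e-01  6.79643110e-05]
```

View pics/w19.png

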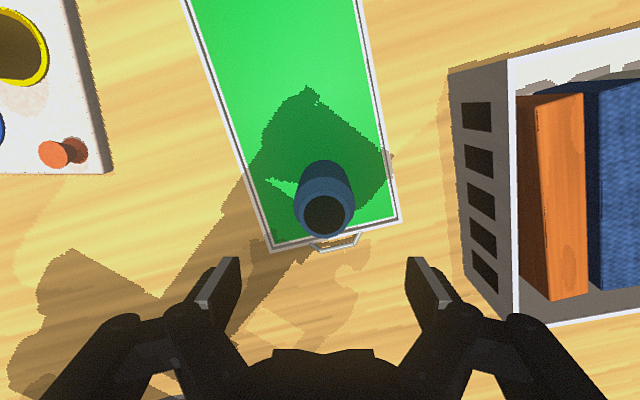

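```bash
python3 -m crank '[0,-1,-40,0,0,0,-40,0,0,0,-38,0,0,0,-10,0,0,0,0,0,0,0,0,0]'; python3 -m crank '[0,0,0,0,0,0,0,0,0,0,0,0,0,0,0,0,0,0,0,0,0,0,0,0,0,0,0,0]' 0.3 40;python3 -m crank '[0,0,20,0,0,0,30,0,0,0,40,0,0,0,40,0,0,0,0,0,0,0,0,0]';python3 -m crank '[15,40,0,0,15,40,0,0,15,40,0,0,15,40,0,0,15,40,0,0,15,40,0,0,15,40,0,0,30,20,0,0,31,21,0,0,0,0,0,0,0,0,0,0,0,0,0,0]'
python3 - <<'E'
from h import *
p,c,st=shoot("wrist"); print(st["position"],R.from_quat(st["eef_rot"]).as_matrix()[:,1])
cv2.imwrite("pics/w20.png",p["color"][:,:,::-1])
E
```

```text
time: 51.85
position: [0.3767, -0.3175, 0.0475]
eef_rot: [0.99, -0.143, 0.001, 0.001]
force: [-0.6, 0.2, 0.4]
grip_width: 0.0855
time: 52.55
position: [0.3763, -0.3173, 0.0472]
eef_rot: [0.99, -0.143, 0.001, 0.001]
force: [-0.8, 1.9, 8.1]
grip_width: 0.0533
time: 53.15
position: [0.3757, -0.3167, 0.1759]
eef_rot: [0.99, -0.143, 0.0, 0.0]
force: [-0.6, 0.1, -3.9]
grip_width: 0.0524
time: 54.35
position: [0.5409, 0.0038, 0.1748]
eef_rot: [0.99, -0.143, -0.001, 0.0]
force: [-0.6, 0.9, -3.9]
grip_width: 0.0528
[0.54087697 0.00375243 0.1747643 ] [-2.83817517e-01 -9.58878231e-01  3.92873498e-04]
```

View pics/w20.png

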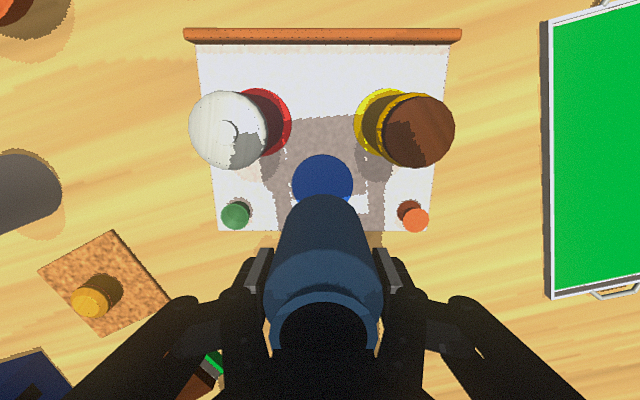

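```bash
python3 -m crank '[1,1,-40,0,0,0,-40,0,0,0,-20,0,0,0,0,0,0,0,0,0,0,0,0,0]'
python3 - <<'E'
from h import *
p,c,st=shoot("wrist"); print(st["position"])
v=p["color"][:,:,::-1].copy()
for a in np.linspace(0,6.28,120):
        u=pj(c,(.5418+.033*np.cos(a),.0056+.033*np.sin(a),.021)); cv2.circle(v,tuple(int(round(t)) for t in u),0,(0,0,255),-1)
cv2.imwrite("pics/w21.png",v)
E
```

```text
time: 55.0
position: [0.5436, 0.0047, 0.0776]
eef_rot: [0.99, -0.143, 0.001, 0.0]
force: [0.1, 0.5, -3.2]
grip_width: 0.053
[0.5436388  0.00468093 0.07758489]
```

View pics/w21.png

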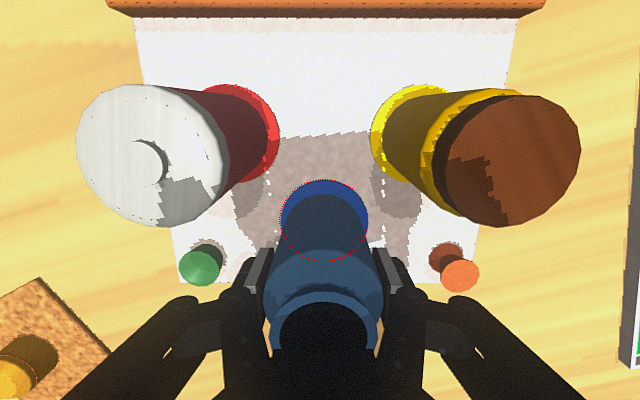

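Predicted rim (red dots) matches the blue coaster. Shift slightly back and lower.

```bash
python3 -m crank '[-1,1,-5,0,0,0,-4,0,0,0,-2,0,0,0,0,0,0,0,0,0]';python3 -m crank '[0,0,-1,0,0,0,0,0,0,0,0,0]';python3 -m crank '[0,0,-1,0,0,0,0,0,0,0,0,0]'
```

```text
time: 55.55
position: [0.5419, 0.0061, 0.0649]
eef_rot: [0.99, -0.143, 0.0, 0.0]
force: [0.5, 0.3, -2.9]
grip_width: 0.0528
time: 55.85
position: [0.5421, 0.0061, 0.0643]
eef_rot: [0.99, -0.143, 0.0, 0.0]
force: [-1.3, 1.3, 2.3]
grip_width: 0.0527
time: 56.15
position: [0.5422, 0.0061, 0.0642]
eef_rot: [0.99, -0.143, 0.001, 0.0]
force: [-5.1, 1.8, 11.4]
grip_width: 0.0526
```

```bash
python3 -m crank '[0,0,1,0,0,0,0,0,0,0,0,0,0,0,0,0,0,0,0,0,0,0,10,0,0,0,30,0,0,0,40,0,0,0,40,0,0,0,40,0]' 1; python3 -m crank '[-20,-40,20,0,-20,-40,0,0,-20,-40,0,0,-20,-40,0,0,-20,-40,0,0,-20,-40,0,0,0,0,0,0,0,0,0,0]'
python3 - <<'E'
from h import *
p,c,st=shoot("top"); print(st["position"]); cv2.imwrite("pics/t22.png",p["color"][:,:,::-1])
p,c,st=shoot("scene"); cv2.imwrite("pics/s22.png",p["color"][:,:,::-1])
E
```

```text
time: 57.15
position: [0.5416, 0.0062, 0.2264]
eef_rot: [0.99, -0.143, 0.0, 0.0]
force: [0.4, -0.1, 0.5]
grip_width: 0.0854
time: 57.95
position: [0.4215, -0.2344, 0.2445]
eef_rot: [0.99, -0.144, 0.0, 0.0]
force: [-1.2, 0.1, 0.3]
grip_width: 0.0853
[ 0.42154511 -0.23436643  0.24445596]
```

View pics/t22.png

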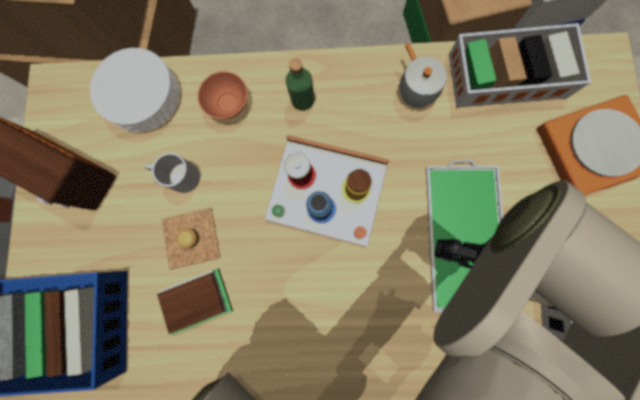

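View pics/s22.png

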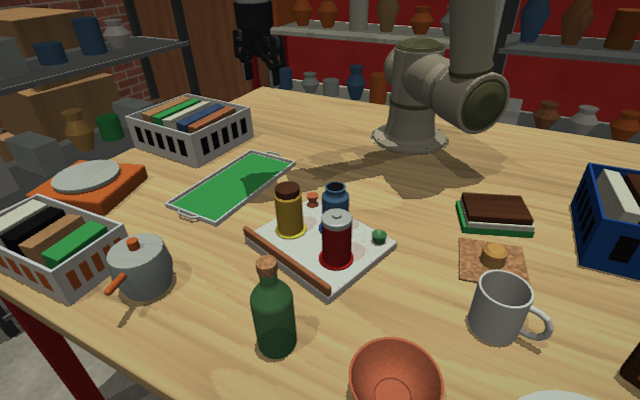

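All three vessels look the same as in the starting pictures and the box sits mid-pad (188,238). I'll do one numeric check against the starting pictures, then hand in.

Run:
```python
import cv2,numpy as np
for n,win in(("top",[(280,145,320,192),(342,165,375,205),(304,188,337,224)]),("scene",[(318,205,358,272),(272,178,308,240),(318,180,352,212)])):
    a=cv2.cvtColor(cv2.imread(f"pics/a_{n}.png"),6);b=cv2.cvtColor(cv2.imread("pics/t22.png" if n=="top" else "pics/s22.png"),6)
    for x0,y0,x1,y1 in win:
        r=cv2.matchTemplate(cv2.resize(b[y0-8:y1+8,x0-8:x1+8],None,fx=4,fy=4,interpolation=2),cv2.resize(a[y0:y1,x0:x1],None,fx=4,fy=4,interpolation=2),5)
        _,m,_,l=cv2.minMaxLoc(r);print(n,"shift px",(l[0]-32)/4,(l[1]-32)/4,round(m,3))
from bench import ticket
print(ticket.sign_off())
```

```text
top shift px 0.0 -0.25 0.991
top shift px 0.25 1.25 0.998
top shift px -0.75 0.25 0.952
scene shift px -0.25 0.25 0.941
scene shift px 0.5 -0.5 0.88
scene shift px 1.25 0.25 0.931
the job is handed in; nothing more can be done
None
```

The job is done and handed in at about 58 s of the 131 s allowed. The hand-in reports no verdict, so the results below are my own checks.

**What I did:**
- I moved the blue vase, yellow jar and red tin upright into the tray, about 95 mm apart on its centre line.
- I then moved the brass box to the cork pad.
- Last, I put each vessel back on the coaster of its own colour.

**Last checks:**
- **Vessels:** all three stand upright. Compared with the starting pictures, most moved less than 1 px (about 2 mm). The two largest shifts were 1.25 px, for the jar in the top view and the vase in the scene view. That is about 2–3 mm, against the 12 mm allowed.
- **Brass box:** it measured within 1–2 mm of the pad's middle.
- **Other wares and gripper:** the other wares look unmoved, though I only checked them by eye. The gripper is open and well clear of everything.
- **Disagreements:** my estimates of the yellow coaster's centre differed by 2–3 mm between views. I settled it by overlaying the predicted rim on a close-up picture before lowering the jar. The scene-view match for the jar was also weaker than the others, at 0.88.

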